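Pack the 3D scanner: clear the tripod from its bay, load, snap the case shut

TASK

Pack the scanner away in its open transport case. The folded desk tripod has been left lying across the scanner's bay, so first lay it flat in the blue accessory tray; then set the scanner, grip up and either way round, fully down into the empty bay and close the lid until the front latch snaps over it. Set things down rather than dropping them, keep the scanner upright, and leave the bottle, the mouse and the spares box where they are.

Things in the scene. Friction and masses are not known exactly. Their poses are not given: they have to be found in the camera images.
- case: Hard case, heavy, does not move: olive base 246 deep (x) by 250 wide (y), rim 80 high, walls 6. Origin: centre of its underside; x from the front latch to the hinge at the back, y along the hinge. Grey foam inside, top 50 above the table. The clear lid leans over the back half: reach in from the front with the tool leaning 25-45 deg, tips towards the hinge.
- bay (a point): Centre of the floor of the scanner's bay, axes as the case's: a rectangular pocket in the foam, 72 (x) by 170 (y), floor 16 above the table, 34 deep below the foam's top. Its centre lies 60 in front of the hinge line, at case x = +63, y = 0.
- lid (a joint): Lid angle (rad): 0 shut, grows opening, starts 1.13-1.27, stops at 1.30. The stiff hinge holds it anywhere: 1-4 N at the free edge swings it; the latch needs about 7 N there in the last 18 mm. Clear shell with an olive rim, 246 deep, 250 wide, 42 thick, 36 hollow. To close: shut fingers behind its outer face near the free edge, follow the arc, press down at the front.
- lid_hinge (a point): Middle of the lid's hinge line: back edge of the case's rim, 80 above the table (case x = +123). Turns with the lid; its x axis points from the free edge to the hinge, its z axis is the lid's outward normal.
- lid_edge (a point): Middle of the outer front edge of the lid: 246 from the hinge along the lid and 42 out from its rim plane (its outer face). Shut, it is 122 above the table.
- latch (a joint): Sprung latch, middle of the case's front (rad): 0 at rest, up to 0.4 as its top is pushed out towards the robot. In the last 18 mm of closing the round lip on the lid's front, standing out 8, pushes it out about 0.08; it springs back to 0 over the lip when the lid is fully down, and holds it shut.
- latch_nose (a point): Lower inner edge of the latch's nose, 94.5 above the table; the black latch with a red tab is 56 wide, reaches 115 high and stands 21 out from the case's front.
- scanner: Scanner head, 0.42 kg, standing on the table: aluminium bar 58 (x) by 156 (y) by 38 high, three lenses on one long side; on its middle a black upright grip 30 (x) by 36 (y), 38 to 80 above the base, to be held across its 36 width. Origin: centre of its underside, z up. In the bay the grip ends 96 above the table, under the shut lid (116).
- tripod: Folded desk tripod, 0.24 kg, 200 long along its y: aluminium head block (44 x 44, 45 long, at +y), red foot block (44 x 44, 38 long, at -y), between them a round black sleeve, 30 diameter, 117 long. It bridges the bay, its ends on the foam. Origin: centre of its underside, 22 below the sleeve's axis; it may end up on any of its four sides.
- tripod_mid (a point): Middle of the tripod on its sleeve's axis; place to grip it.
- tray: Blue accessory tray, fixed, 130 (x) by 240 (y), walls 5 thick, 46 high. Origin: centre of its underside. Foam ledges 55 long at both y ends, tops 26 above the table; between them a 120 long hand gap, floor 5 above the table. The tripod goes lengthwise along y, a block on each ledge, its sleeve axis then 48 above the table.
- tray_rest (a point): Middle of the tray at the height of the ledges' top, 26 above the table, axes as the tray's.
- bottle: Bystander: clear drinking bottle, 68 diameter, 195 high. Origin: centre of its underside.
- mouse: Bystander: black computer mouse, 100 x 58, 34 high. Origin: centre of its underside.
- spares_box: Bystander: carton of spares with a green band, 75 (x) by 110 (y) by 50 high. Origin: centre of its underside.
Mind the look-alikes: they are no part of the job. Leave any orange look-alike of the scanner alone.

How it is judged:
By the outcome, as a careful person would: the job done as asked, in the order asked, and still so for the second after the job is handed in, with the robot touching nothing.
It also fails if it takes over 64 s, if anything falls off the work surface, if the arm or the gripper's body presses on something with over 40 N, if the wrist force passes 120 N, or if a joint passes its speed limit or range.

ROBOT

A 6-joint arm with a two-finger parallel gripper is mounted at the origin on the work surface. World frame = base frame: x ahead of the robot, y to its left, z up, the work surface at z = 0. Lengths are in m, angles in degrees, forces in N, time in s.
With the tool pointing down it reaches from about 0.3 to 0.75 m from the base axis. Payload 8.5 kg.
Tool frame: the origin (TCP) lies at the very end of the fingers, on their centre line; the grasp point (between the pads) lies 19 mm behind it (env.pinch_z is the distance from the TCP to the grasp point, in m); z points along the fingers, y is the line along which they close (so a half turn about z gives the same grasp; the last joint's range is limited). The gripper opens to 85 mm and grips with 20 to 120 N. Pads are 22 mm wide; open, the fingers measure 114 mm over their backs; the gripper's body (76 mm by 85 mm) begins 54 mm behind the grasp point. The pads swing forward as they close: fully open they stand 13 mm farther back than shut.
Start: joints at [-84.357, 21.807, 74.336, -0, 83.858, -12.336], TCP at [0.17, -0.523, 0.231] pointing down, gripper open.
Joint ranges: [-178.18, 178.18], [-50.72, 133.34], [12.68, 142.11], [-81.47, 261.47], [9.98, 163.14], [-165.26, 165.26]. Speed limits (degrees/s): [136.94, 136.94, 180, 180, 180, 180].

INTERFACE

Orientations are given as a 3x3 rotation matrix whose columns are the frame's x, y, z axes.
In Python, from rig import env, viewer gives the robot as it stands.
- The arm moves only by the tool drive_tool, never from a script. Its argument "series" is a list of rows, each a list of 3 entries, a list of its own where there are three numbers: the shift along the tool's x, y, z in m, then the turn about the tool's z in degrees, then the finger opening in m, from 0 to 0.0854. A call has 1 to 20 rows; each row is the pose to reach, as a shift and turn from the pose commanded when the call began, along the tool's axes at that moment; what a row does not reach only later rows make up. A row lasts 1/10 s, in which the tool goes at most 50 mm and 8.59 degrees, less where a joint would pass 70% of its speed; a pose out of reach is approached as far as the arm can. A call with a gripper value outside its range is refused whole. The fingers move at their own pace and stop on an object; "newtons" is the grip in N (left out, the last holds). Time passes only in rows, so rows that repeat a pose let the fingers close. It gives the time, the measured TCP pose, the force, the opening and the grip force at its end, in the units of the state.
- env.observe(): the state, without advancing time (a new reading comes with each control period).
- viewer.get_image(name): name is "scene" or "top"; returns a dict with "img" (400x640x3 uint8, red, green, blue), "depth" (400x640 float32, m along the optical axis (not along the pixel's ray), 0 where there is no reading), "camera_matrix" (3x3 intrinsics, pixels), "rvec" (rotation vector, rad) and "tvec" (3), from world to camera coordinates, as OpenCV has them. Camera axes: x right, y down, z forward; pixel columns grow to the right and rows downward; lengths in m; the calibration is good to about 2 mm. A picture is of the moment at which its call begins.
- env.close_job(): hands the job in; it is judged then, once.
The state is a dict: "time_s": time; "q": joint angles; "qvel": joint speeds; "joint_efforts": joint torques, N m; "position": TCP position; "tool_rot": TCP orientation; "ft_force": force on the tool from outside, world axes, zero at the start; "wrist_torque": the same for the moment, N m; "grip_width": finger opening in m; "gripper_force": force on a finger pad.
Only numpy, scipy, OpenCV 4.12 (cv2) and the standard library are available. Lean on these libraries where they do the work, as an engineer would, in place of code of your own. Each camera call takes 0.05 s, during which the arm holds its last target. There are 200 camera calls.

## Working session

There is one attempt and no reset: what is moved stays moved. The work goes in short steps, Python scripts to look and compute and a tool call to move; the robot and the scene stay as the last step left them, time stands still between calls to the robot, and variables do not carry over. Pictures are saved under pics/ and viewed, at most 13 in all, crops included, and the job is handed in when it is done.

Besides the shell and the picture viewer there is one more tool, called after ">>>" by a JSON object that holds its "op" and its "data", one argument or row to a line. drive_tool: Moves the arm, as the interface text tells. Its arguments: {"type":"object","properties":{"series":{"type":"array"},"newtons":{"type":"number"}},"required":["series"]}

```bash
ls; mkdir -p pics; python3 - <<'E'
from rig import env, viewer
import cv2,numpy as np,pickle
for n in ("scene","top"):
    d=viewer.get_image(n); cv2.imwrite(f"pics/{n}0.png",d["img"][:,:,::-1]); pickle.dump(d,open(f"pics/{n}0.pkl","wb"))
    R=cv2.Rodrigues(d["rvec"])[0]; print(n,d["camera_matrix"].round(1).tolist(),(-R.T@d["tvec"].ravel()).round(3),R.round(3).tolist())
o=env.observe(); print(o, env.pinch_z)
E
```

```text
pics
scene [[367.7, 0.0, 317.8], [0.0, 367.7, 205.8], [0.0, 0.0, 1.0]] [0.339 0.766 0.939] [[-0.943, -0.334, 0.006], [-0.257, 0.715, -0.651], [0.213, -0.615, -0.759]]
top [[427.5, 0.0, 320.6], [0.0, 427.5, 206.7], [0.0, 0.0, 1.0]] [0.498 0.105 1.359] [[-0.017, -1.0, -0.0], [-0.997, 0.016, -0.081], [0.081, -0.001, -0.997]]
{'time_s': 0.1, 'q': array([-8.43553276e+01,  2.18366664e+01,  7.43784574e+01, -6.51555280e-04,
        8.38587081e+01, -1.23356751e+01]), 'qvel': array([-0.00516187, -0.20949905, -0.10723078, -0.07725648, -0.07251465,
        0.03583155]), 'joint_efforts': array([ 2.87935683e-03, -4.49220800e+01, -2.31657600e+01, -1.68110651e-04,
        3.68619076e-03, -1.68424430e-05]), 'position': array([ 0.16974959, -0.52287517,  0.23078937]), 'tool_rot': array([[ 9.51162094e-01,  3.08691840e-01, -1.37997870e-04],
       [ 3.08691758e-01, -9.51161268e-01,  1.28124945e-03],
       [ 2.64253021e-04, -1.26127471e-03, -9.99999170e-01]]), 'ft_force': array([0.45348183, 0.28412862, 0.69519485]), 'wrist_torque': array([-0.01147368,  0.0596447 ,  0.0624915 ]), 'gripper_force': 0.0, 'grip_width': 0.08492026605211435} 0.0187
```

View pics/top0.png

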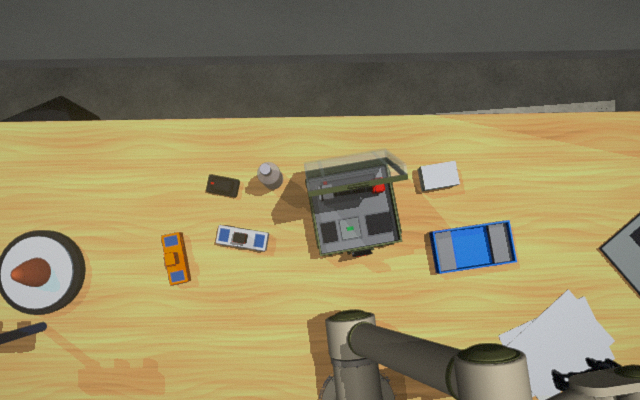

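View pics/scene0.png

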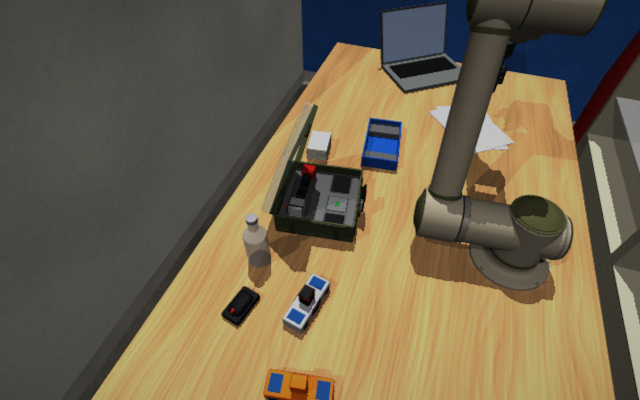

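The top view shows the scanner at (242,238), the case at (355,205) with the tripod's red foot at (380,187), and the tray at (473,247). The bottle is at (268,175), the mouse at (222,186), the spares box at (438,176), and the orange decoy at (176,258). I'll measure these with depth next.

```bash
cat > h.py <<'E'
import cv2,numpy as np,pickle
def cloud(d):
    K=d["camera_matrix"];R=cv2.Rodrigues(d["rvec"])[0];t=np.ravel(d["tvec"]);z=d["depth"]
    v,u=np.mgrid[:z.shape[0],:z.shape[1]]
    c=np.stack([(u-K[0,2])/K[0,0]*z,(v-K[1,2])/K[1,1]*z,z],-1)
    P=(c-t)@R; P[z<=0]=np.nan; return P
def rect(P):
    (c,s,a)=cv2.minAreaRect((P[:,:2]*1000).astype(np.float32)); return np.round(c,1),np.round(s,1),round(a,1)
def load(n): return pickle.load(open(f"pics/{n}.pkl","rb"))
E
python3 - <<'E'
from h import *
for n in ("top0","scene0"):
    d=load(n);P=cloud(d);h=cv2.cvtColor(d["img"],cv2.COLOR_RGB2HSV)
    H,S,V=[h[...,i].astype(int) for i in range(3)];x,y,z=P[...,0],P[...,1],P[...,2]
    box=lambda x0,x1,y0,y1,z0,z1:(x>x0)&(x<x1)&(y>y0)&(y<y1)&(z>z0)&(z<z1)
    print(n,"tray",rect(P[box(.2,.6,-.6,-.1,.035,.055)&(H>100)&(H<125)&(S>150)]))
    m=box(.3,.5,.2,.5,.03,.046);print("scan body",rect(P[m]),m.sum(),np.median(z[m]))
    m=box(.3,.5,.2,.5,.07,.09);print("scan grip",rect(P[m]),m.sum(),np.median(z[m]))
    m=box(.3,.68,-.15,.2,.074,.086)&~((S>150)&((H<8)|(H>172)));print("rim",rect(P[m]),m.sum())
    m=box(.3,.7,-.15,.2,.05,.2)&(S>150)&((H<8)|(H>172));print("red",P[m].mean(0).round(3),m.sum(),rect(P[m]))
    m=box(.3,.9,-.2,.25,.25,.36);print("lidtop",m.sum(),m.any() and (P[m].min(0),P[m].max(0),rect(P[m])))
    m=box(.3,.9,-.2,.25,.04,.4)
    ys,xs=np.where(m);print("px",xs.min(),xs.max(),ys.min(),ys.max())
    print("lab",d["img"].shape)
big=[]
for n,(a,b,c,e) in {"top0":(295,140,415,265),"scene0":(255,95,375,250)}.items():
    im=load(n)["img"][b:e,a:c,::-1]; big.append(cv2.resize(im,(390,500),interpolation=cv2.INTER_CUBIC))
cv2.imwrite("pics/crop0.png",np.hstack(big))
E
```

```text
top0 tray (array([ 475. , -364.7]), array([127.1, 241.8]), 7.5)
scan body (array([487.8, 348.1]), array([148.8,  24.6]), 89.0) 233 0.0357732571562495
scan grip (array([498.6, 334.8]), array([3. , 2.9]), 5.7) 3 0.07821672355446245
rim (array([571.8,   0.6]), array([203.5, 258.2]), 8.5) 648
red [ 0.649 -0.068  0.09 ] 96 (array([564.3, -31.9]), array([ 36.7, 227.9]), 67.0)
lidtop 2337 (array([ 0.61033227, -0.11226373,  0.25010239]), array([0.71260621, 0.14257194, 0.32710011]), (array([662.9,  15. ]), array([ 68.8, 249.9]), 9.0))
px 267 407 148 313
lab (400, 640, 3)
scene0 tray (array([ 470.4, -359.6]), array([126.1, 242.4]), 7.6)
scan body (array([494.5, 355.3]), array([154.5,  28.7]), 82.2) 372 0.03730805615578241
scan grip (array([498. , 354.4]), array([31.6,  4.8]), 86.4) 25 0.07743702899581507
rim (array([576. ,   5.8]), array([245.8, 260.9]), 8.3) 727
red [ 0.649 -0.049  0.086] 183 (array([594.9, -26.9]), array([247.8, 191.3]), 24.3)
lidtop 1326 (array([ 0.60804249, -0.11152494,  0.250211  ]), array([0.70815079, 0.14626876, 0.32489495]), (array([660. ,  16.6]), array([ 67.7, 256. ]), 9.0))
px 249 416 100 249
lab (400, 640, 3)
```

View pics/crop0.png

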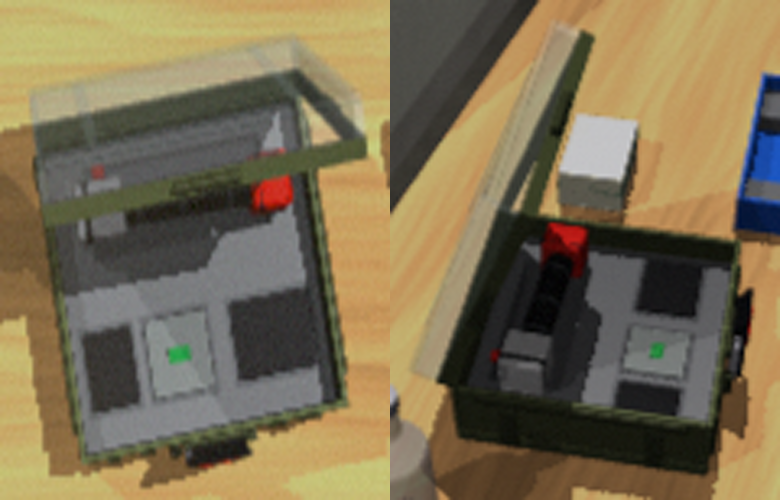

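The crop shows the tripod lying along the case's y axis: grey head at the left (+y), red foot at the right (−y), both just behind the lid's free edge as seen from above. Next I'll refine the poses.

```bash
cat >> h.py <<'E'
def onplane(d,px,z):
    K=d["camera_matrix"];R=cv2.Rodrigues(d["rvec"])[0];t=np.ravel(d["tvec"])
    r=np.c_[(px-[K[0,2],K[1,2]])/[K[0,0],K[1,1]],np.ones(len(px))]@R; C=-R.T@t
    return C+r*((z-C[2])/r[:,2])[:,None]
def masks(d):
    P=cloud(d);h=cv2.cvtColor(d["img"],cv2.COLOR_RGB2HSV).astype(int);return P,h[...,0],h[...,1],h[...,2]
def inbox(P,b): return np.all((P>np.array(b)[:,0])&(P<np.array(b)[:,1]),-1)
def blob(m):
    n,l,s,c=cv2.connectedComponentsWithStats(m.astype(np.uint8)); k=1+np.argmax(s[1:,4]); return l==k
def pix(m): ys,xs=np.where(m); return np.c_[xs,ys].astype(float)
E
python3 - <<'E'
from h import *
a=np.radians(8.6); ex=np.array([np.cos(a),np.sin(a)]); ey=np.array([-ex[1],ex[0]])
for n in ("top0","scene0"):
    d=load(n);P,H,S,V=masks(d)
    # scanner
    m=inbox(P,[[.38,.6],[.24,.45],[.026,.2]]); m=blob(m&inbox(P,[[.38,.6],[.24,.45],[.026,.045]])|blob(m)&(P[...,2]<.095)); q=P[m]
    print(n,"scan all",m.sum(),rect(q)); b=q[(q[:,2]<.043)];print(" bar",rect(b)); g=q[q[:,2]>.055]; print(" grip",len(g),rect(g),g[:,2].max())
    w=blob(inbox(P,[[.38,.6],[.24,.45],[.02,.05]])&(((H>95)&(H<125)&(S>110))|(S<60)&(V>90))); print(" barcolor on plane",rect(onplane(d,pix(w),.038)))
    # case rim
    r=P[inbox(P,[[.38,.75],[-.2,.25],[.074,.085]])&(H>25)&(H<60)]; u=r[:,:2]@np.c_[ex,ey]
    for k in (0,1): print(" rim",np.percentile(u[:,k],[.5,2,50,98,99.5]).round(4))
    f=u[u[:,0]<u[:,0].min()+.02];
    if len(f)>20: print(" front slope deg",np.degrees(np.polyfit(f[:,1],f[:,0],1)[0]).round(2),len(f))
    for s in (0,1):
        e=u[(u[:,1]<np.percentile(u[:,1],1)+.012) if s==0 else (u[:,1]>np.percentile(u[:,1],99)-.012)]
        print("  side",len(e),np.degrees(np.polyfit(e[:,0],e[:,1],1)[0]).round(2),e[:,1].mean().round(4),e[:,0].min().round(3),e[:,0].max().round(3))
    # tripod
    c=P[...,:2]@np.c_[ex,ey]; 
    uu=P[...,:2]@np.c_[ex,ey]; red=inbox(P,[[.58,.75],[-.12,.03],[.055,.105]])&(S>150)&((H<8)|(H>172))
    red=blob(red); t=P[red&(P[...,2]>.085)]; print(" redtop",len(t),rect(t) if len(t)>3 else 0,t[:,2].max() if len(t) else 0)
    m=inbox(P,[[.5,.75],[-.12,.15],[.066,.1]])&~((H>25)&(H<60)&(S>60)); print(" trip all",m.sum(),rect(P[m]), 'in case ax', (uu[m].min(0),uu[m].max(0)))
    # tray
    t=inbox(P,[[.3,.6],[-.6,-.1],[.036,.055]])&(H>100)&(H<125)&(S>150); print(" tray",rect(onplane(d,pix(blob(t)),.046)))
    L=P[inbox(P,[[.55,.8],[-.2,.25],[.12,.34]])]; v=np.c_[L[:,:2]@np.c_[ex,ey],L[:,2]]
    for zz in (.15,.2,.25,.3): s=v[abs(v[:,2]-zz)<.006]; print("  lid z",zz,np.percentile(s[:,0],[2,50,98]).round(3))
    print(" zmax",np.percentile(v[:,2],99.7))
E
```

```text
top0 scan all 962 (array([514. , 348.9]), array([155.4,  61.5]), 79.8)
 bar (array([514. , 348.9]), array([155.4,  61.5]), 79.8)
 grip 136 (array([514.5, 349.4]), array([36.8, 30. ]), 79.2) 0.08413867399151757
 barcolor on plane (array([513. , 347.5]), array([156.9,  59.3]), 79.9)
 rim [0.464  0.4656 0.5241 0.6464 0.6473]
 rim [-0.212  -0.2111 -0.0947  0.0414  0.042 ]
 front slope deg -0.35 187
  side 153 -0.08 -0.2072 0.469 0.649
  side 132 2.82 0.038 0.468 0.738
 redtop 85 (array([653.7, -70.1]), array([20.6, 37.7]), 8.4) 0.09765203236868097
 trip all 393 (array([639.4,  11.1]), array([236.8, 258. ]), 9.1) in case ax (array([ 0.51438452, -0.21353054]), array([0.75171868, 0.04454038]))
 tray (array([ 474.9, -362.8]), array([126.9, 241.6]), 7.5)
  lid z 0.15 [0.716 0.73  0.736]
  lid z 0.2 [0.708 0.711 0.738]
  lid z 0.25 [0.688 0.691 0.694]
  lid z 0.3 [0.624 0.671 0.674]
 zmax 0.32468360948319597
scene0 scan all 1262 (array([510.8, 353.2]), array([156.3,  61.1]), 80.3)
 bar (array([510.8, 353.2]), array([156.3,  61.1]), 80.3)
 grip 211 (array([511.5, 353.2]), array([36.2, 30.5]), 78.5) 0.08339649192286615
 barcolor on plane (array([510.2, 354.6]), array([154.9,  56.9]), 79.7)
 rim [0.462  0.4637 0.554  0.7059 0.7084]
 rim [-0.2056 -0.2035  0.0376  0.0483  0.0495]
 front slope deg 0.06 137
  side 92 -0.41 -0.2012 0.467 0.682
  side 254 0.3 0.0429 0.467 0.711
 redtop 114 (array([661.2, -63.3]), array([42.8, 42.1]), 4.5) 0.0967261469165164
 trip all 686 (array([648.1,  11.7]), array([218.3, 255.2]), 10.2) in case ax (array([ 0.52998689, -0.21354622]), array([0.74892321, 0.0441619 ]))
 tray (array([ 468.3, -351.9]), array([124.5, 246.6]), 7.3)
  lid z 0.15 [0.682 0.713 0.731]
  lid z 0.2 [0.664 0.695 0.728]
  lid z 0.25 [0.646 0.672 0.691]
  lid z 0.3 [0.625 0.653 0.672]
 zmax 0.32369062789950903
```

Reaching in needs a lean, but the moves offer only a turn about the tool's z. Out-of-reach poses are approached as far as the arm can, so I'll go high in front of the case and see what the arm does at its reach limit.

>>> {"op": "drive_tool", "data": {
  "series": [
    [[0,0,-0.05],0,0.085],
    [[0,0,-0.1],0,0.085],
    [[0.05,-0.046,-0.12],-8,0.085],
    [[0.1,-0.093,-0.14],-16,0.085],
    [[0.15,-0.14,-0.16],-24,0.085],
    [[0.2,-0.187,-0.18],-32,0.085],
    [[0.25,-0.233,-0.2],-40,0.085],
    [[0.3,-0.28,-0.22],-48,0.085],
    [[0.35,-0.327,-0.22],-56,0.085],
    [[0.4,-0.373,-0.22],-64,0.085],
    [[0.45,-0.42,-0.22],-72,0.085],
    [[0.499,-0.467,-0.22],-80.6,0.085],
    [[0.499,-0.467,-0.22],-80.6,0.085],
    [[0.499,-0.467,-0.22],-80.6,0.085],
    [[0.499,-0.467,-0.22],-80.6,0.085],
    [[0.499,-0.467,-0.22],-80.6,0.085]
  ]
}}

```text
time_s: 1.7
position: [0.5007, 0.0774, 0.4512]
tool_rot: [[-0.15, 0.989, -0.0], [0.989, 0.15, 0.0], [0.0, -0.0, -1.0]]
ft_force: [0.3, -0.9, 0.4]
grip_width: 0.0853
gripper_force: 0.0
```

>>> {"op": "drive_tool", "data": {
  "series": [
    [[0,0.05,-0.05],0,0.085],
    [[0,0.1,-0.1],0,0.085],
    [[0,0.15,-0.1],0,0.085],
    [[0,0.2,-0.1],0,0.085],
    [[0,0.3,-0.1],0,0.085],
    [[0,0.3,-0.1],0,0.085],
    [[0,0.3,-0.1],0,0.085],
    [[0,0.3,-0.1],0,0.085]
  ]
}}

```text
time_s: 2.5
position: [0.6609, 0.0993, 0.4566]
tool_rot: [[-0.149, 0.989, 0.024], [0.989, 0.149, 0.004], [0.0, 0.025, -1.0]]
ft_force: [-0.5, 0.3, -0.2]
grip_width: 0.0854
gripper_force: 0.0
```

```bash
python3 - <<'E'
from rig import env
o=env.observe();print(o["time_s"],o["q"].round(2),o["position"].round(4),o["tool_rot"].round(4).tolist())
from h import *
a=np.radians(8.6); B=np.array([[np.cos(a),-np.sin(a)],[np.sin(a),np.cos(a)]]); o0=np.array([.5926,.0072])
d=load("scene0");P,H,S,V=masks(d);c=(P[...,:2]-o0)@B;z=P[...,2]
for y0 in range(-105,110,10):
    m=(abs(c[...,1]*1000-y0)<5)&(c[...,0]>-.01)&(c[...,0]<.11)&(z>.058)&(z<.105)
    if m.sum()>3: print(y0,m.sum(),(c[m][:,0]*1000).min().round(),(c[m][:,0]*1000).max().round(),(z[m]*1000).max().round(), (c[...,0][m&(z>.082)]*1000).mean().round(1))
E
```

```text
2.5 [ -1.68  36.41  12.73   0.33 129.46 -10.05] [0.6609 0.0993 0.4566] [[-0.1491, 0.9885, 0.0245], [0.9888, 0.1491, 0.0037], [0.0, 0.0248, -0.9997]]
-95 30 36.0 78.0 95.0 57.0
-85 27 37.0 79.0 96.0 55.0
-75 36 36.0 79.0 97.0 58.3
-65 68 37.0 79.0 96.0 57.9
-55 18 45.0 73.0 87.0 57.6
-45 21 45.0 70.0 88.0 59.6
-35 18 45.0 73.0 87.0 59.4
-25 23 46.0 72.0 86.0 58.2
-15 21 46.0 71.0 87.0 58.8
-5 18 48.0 75.0 88.0 58.7
5 21 47.0 74.0 88.0 60.6
15 23 47.0 74.0 90.0 61.1
25 24 48.0 75.0 87.0 58.6
35 18 47.0 71.0 87.0 61.1
45 16 48.0 74.0 88.0 59.6
55 22 41.0 83.0 94.0 59.8
65 44 40.0 96.0 95.0 61.5
75 46 40.0 95.0 95.0 61.4
85 43 41.0 85.0 98.0 62.1
95 123 42.0 84.0 96.0 62.1
105 4 41.0 63.0 98.0 47.1
```

The arm stopped at joint 3's limit with a small tilt. I'll check whether the next call keeps that tilt.

>>> {"op": "drive_tool", "data": {
  "series": [
    [[0,-0.1,0.0],0,0.085],
    [[0,-0.1,0.0],0,0.085],
    [[0,-0.1,0.0],0,0.085],
    [[0,-0.1,0.0],0,0.085]
  ]
}}

```text
time_s: 2.9
position: [0.5594, 0.0844, 0.4572]
tool_rot: [[-0.149, 0.988, 0.029], [0.989, 0.149, 0.003], [-0.001, 0.029, -1.0]]
ft_force: [0.6, 0.4, -0.1]
grip_width: 0.0852
gripper_force: 0.0
```

The tilt carries over, so leaning can be ratcheted at the reach limit. Now I'll try a much farther target.

>>> {"op": "drive_tool", "data": {
  "series": [
    [[0,1.5,0],0,0.085],
    [[0,1.5,0],0,0.085],
    [[0,1.5,0],0,0.085],
    [[0,1.5,0],0,0.085],
    [[0,1.5,0],0,0.085],
    [[0,1.5,0],0,0.085]
  ]
}}

```text
time_s: 3.5
position: [0.7315, 0.1098, 0.3726]
tool_rot: [[-0.149, 0.988, 0.046], [0.989, 0.149, 0.007], [0.0, 0.047, -0.999]]
ft_force: [0.9, 0.6, -0.1]
grip_width: 0.0848
gripper_force: 0.0
```

>>> {"op": "drive_tool", "data": {
  "series": [
    [[0,1.5,0],0,0.085],
    [[0,1.5,0],0,0.085],
    [[0,1.5,0],0,0.085]
  ]
}}

```text
time_s: 3.8
position: [0.7741, 0.1163, 0.3161]
tool_rot: [[-0.149, 0.986, 0.073], [0.989, 0.149, 0.011], [0.0, 0.074, -0.997]]
ft_force: [0.5, -0.1, 0.5]
grip_width: 0.0848
gripper_force: 0.0
```

```bash
python3 - <<'E'
from rig import env
o=env.observe();print(o["time_s"],o["q"].round(2),o["position"].round(4),o["tool_rot"].round(4).tolist())
E
```

```text
3.8 [ -0.31  47.9   12.68   0.74 115.23  -8.54] [0.7741 0.1163 0.3161] [[-0.1492, 0.9861, 0.0733], [0.9888, 0.1487, 0.0114], [0.0003, 0.0742, -0.9972]]
```

Each push adds a little lean, but the tool also slides down the arc. I'll back up and push along the radial direction with short calls.

>>> {"op": "drive_tool", "data": {
  "series": [
    [[0,-0.03,-0.04],0,0.085],
    [[0,-0.06,-0.08],0,0.085],
    [[0,-0.1,-0.12],0,0.085],
    [[0,-0.13,-0.14],0,0.085],
    [[0,-0.13,-0.14],0,0.085]
  ]
}}

```text
time_s: 4.3
position: [0.6319, 0.0953, 0.4557]
tool_rot: [[-0.149, 0.985, 0.088], [0.989, 0.149, 0.011], [-0.003, 0.088, -0.996]]
ft_force: [0.0, 1.1, 1.4]
grip_width: 0.0851
gripper_force: 0.0
```

>>> {"op": "drive_tool", "data": {
  "series": [
    [[0,0.8,-0.6],0,0.085],
    [[0,0.8,-0.6],0,0.085]
  ]
}}

```text
time_s: 4.5
position: [0.6664, 0.0998, 0.4708]
tool_rot: [[-0.149, 0.985, 0.091], [0.989, 0.148, 0.015], [0.001, 0.092, -0.996]]
ft_force: [-1.2, 0.0, 2.0]
grip_width: 0.0853
gripper_force: 0.0
```

>>> {"op": "drive_tool", "data": {
  "series": [
    [[0,0.8,-0.6],0,0.085]
  ]
}}

```text
time_s: 4.6
position: [0.6717, 0.1004, 0.4729]
tool_rot: [[-0.149, 0.982, 0.117], [0.989, 0.148, 0.018], [0.001, 0.118, -0.993]]
ft_force: [0.9, 0.2, -0.1]
grip_width: 0.0851
gripper_force: 0.0
```

>>> {"op": "drive_tool", "data": {
  "series": [
    [[0,0.8,-0.6],0,0.085]
  ]
}}

```text
time_s: 4.7
position: [0.6743, 0.1011, 0.4797]
tool_rot: [[-0.149, 0.978, 0.147], [0.989, 0.148, 0.022], [-0.0, 0.149, -0.989]]
ft_force: [-0.1, 0.9, 0.9]
grip_width: 0.0846
gripper_force: 0.0
```

>>> {"op": "drive_tool", "data": {
  "series": [
    [[0,0.8,-0.6],0,0.085]
  ]
}}

```text
time_s: 4.8
position: [0.6765, 0.1016, 0.4856]
tool_rot: [[-0.149, 0.974, 0.173], [0.989, 0.147, 0.026], [-0.0, 0.175, -0.985]]
ft_force: [0.3, -0.6, -0.1]
grip_width: 0.0852
gripper_force: 0.0
```

>>> {"op": "drive_tool", "data": {
  "series": [
    [[0,0.8,-0.6],0,0.085]
  ]
}}

```text
time_s: 4.9
position: [0.6785, 0.102, 0.4914]
tool_rot: [[-0.149, 0.969, 0.198], [0.989, 0.146, 0.029], [-0.001, 0.2, -0.98]]
ft_force: [-0.6, -0.9, 0.3]
grip_width: 0.0847
gripper_force: 0.0
```

The arm gains 1.5° of lean per call, in the case's own x–z plane. I'll go on to about 30°.

>>> {"op": "drive_tool", "data": {
  "series": [
    [[0,0.9,-0.42],0,0.085]
  ]
}}

```text
time_s: 5.0
position: [0.6866, 0.1033, 0.4913]
tool_rot: [[-0.149, 0.963, 0.224], [0.989, 0.145, 0.033], [-0.001, 0.226, -0.974]]
ft_force: [-0.8, 0.1, -0.6]
grip_width: 0.0852
gripper_force: 0.0
```

>>> {"op": "drive_tool", "data": {
  "series": [
    [[0,0.9,-0.42],0,0.085]
  ]
}}

```text
time_s: 5.1
position: [0.6953, 0.1045, 0.4899]
tool_rot: [[-0.149, 0.958, 0.247], [0.989, 0.145, 0.037], [-0.001, 0.249, -0.968]]
ft_force: [0.6, 0.6, -0.8]
grip_width: 0.085
gripper_force: 0.0
```

>>> {"op": "drive_tool", "data": {
  "series": [
    [[0,0.9,-0.42],0,0.085]
  ]
}}

```text
time_s: 5.2
position: [0.7025, 0.1055, 0.4904]
tool_rot: [[-0.149, 0.951, 0.27], [0.989, 0.143, 0.04], [-0.0, 0.273, -0.962]]
ft_force: [0.9, -0.9, -0.4]
grip_width: 0.0851
gripper_force: 0.0
```

>>> {"op": "drive_tool", "data": {
  "series": [
    [[0,0.92,-0.38],0,0.085]
  ]
}}

```text
time_s: 5.3
position: [0.7101, 0.1067, 0.4912]
tool_rot: [[-0.149, 0.944, 0.295], [0.989, 0.142, 0.044], [-0.0, 0.299, -0.954]]
ft_force: [-0.5, -0.1, 0.7]
grip_width: 0.0851
gripper_force: 0.0
```

>>> {"op": "drive_tool", "data": {
  "series": [
    [[0,0.92,-0.38],0,0.085]
  ]
}}

```text
time_s: 5.4
position: [0.7169, 0.1077, 0.4926]
tool_rot: [[-0.149, 0.936, 0.32], [0.989, 0.141, 0.048], [-0.0, 0.323, -0.946]]
ft_force: [0.5, 0.4, 0.2]
grip_width: 0.0845
gripper_force: 0.0
```

>>> {"op": "drive_tool", "data": {
  "series": [
    [[0,0.93,-0.35],0,0.085]
  ]
}}

```text
time_s: 5.5
position: [0.7238, 0.1089, 0.4945]
tool_rot: [[-0.149, 0.927, 0.345], [0.989, 0.14, 0.052], [-0.0, 0.349, -0.937]]
ft_force: [0.1, -0.0, -0.6]
grip_width: 0.0849
gripper_force: 0.0
```

>>> {"op": "drive_tool", "data": {
  "series": [
    [[0,0.93,-0.35],0,0.085]
  ]
}}

```text
time_s: 5.6
position: [0.73, 0.1098, 0.4971]
tool_rot: [[-0.149, 0.917, 0.37], [0.989, 0.138, 0.056], [-0.0, 0.374, -0.928]]
ft_force: [-0.2, 0.5, 0.1]
grip_width: 0.085
gripper_force: 0.0
```

>>> {"op": "drive_tool", "data": {
  "series": [
    [[0,0.95,-0.3],0,0.085]
  ]
}}

```text
time_s: 5.7
position: [0.737, 0.1109, 0.4994]
tool_rot: [[-0.149, 0.906, 0.395], [0.989, 0.137, 0.059], [-0.0, 0.4, -0.917]]
ft_force: [-0.5, 0.6, -0.3]
grip_width: 0.0853
gripper_force: 0.0
```

>>> {"op": "drive_tool", "data": {
  "series": [
    [[0,0.95,-0.3],0,0.085]
  ]
}}

```text
time_s: 5.8
position: [0.7434, 0.1119, 0.502]
tool_rot: [[-0.149, 0.896, 0.419], [0.989, 0.135, 0.063], [-0.0, 0.424, -0.906]]
ft_force: [0.7, 0.5, -1.0]
grip_width: 0.0848
gripper_force: 0.0
```

>>> {"op": "drive_tool", "data": {
  "series": [
    [[0,0.96,-0.27],0,0.085]
  ]
}}

```text
time_s: 5.9
position: [0.7499, 0.1128, 0.5051]
tool_rot: [[-0.149, 0.883, 0.444], [0.989, 0.133, 0.067], [-0.0, 0.449, -0.893]]
ft_force: [-0.1, 0.3, 1.2]
grip_width: 0.0848
gripper_force: 0.0
```

>>> {"op": "drive_tool", "data": {
  "series": [
    [[0,0.97,-0.25],0,0.085]
  ]
}}

```text
time_s: 6.0
position: [0.7563, 0.1138, 0.5083]
tool_rot: [[-0.149, 0.871, 0.469], [0.989, 0.131, 0.07], [-0.0, 0.474, -0.881]]
ft_force: [-0.4, 0.2, -0.3]
grip_width: 0.085
gripper_force: 0.0
```

>>> {"op": "drive_tool", "data": {
  "series": [
    [[0,0.97,-0.25],0,0.085]
  ]
}}

```text
time_s: 6.1
position: [0.7619, 0.1147, 0.5123]
tool_rot: [[-0.149, 0.857, 0.493], [0.989, 0.129, 0.074], [-0.0, 0.498, -0.867]]
ft_force: [-1.1, 0.1, 0.6]
grip_width: 0.0851
gripper_force: 0.0
```

>>> {"op": "drive_tool", "data": {
  "series": [
    [[0,0.97,-0.25],0,0.085]
  ]
}}

```text
time_s: 6.2
position: [0.7665, 0.1154, 0.5177]
tool_rot: [[-0.149, 0.843, 0.517], [0.989, 0.127, 0.078], [-0.0, 0.522, -0.853]]
ft_force: [-1.0, -0.2, 0.4]
grip_width: 0.0852
gripper_force: 0.0
```

```bash
cat >> h.py <<'E'
def sh(*targets):
    from rig import env
    o=env.observe(); print("t",o["time_s"],"pos",o["position"].round(4),"q",o["q"].round(1),"w",round(o["grip_width"],4))
    p=o["position"]
    for t in targets: s=o["tool_rot"].T@(np.array(t)-o["position"]); print(t,"->",s.round(4).tolist(),"step",np.linalg.norm(np.array(t)-p).round(3)); p=np.array(t)
E
python3 -c "
from h import *
sh([.56,.04,.5],[.535,-.002,.264],[.659,.017,.059])"
```

```text
t 6.2 pos [0.7665 0.1154 0.5177] q [ -2.   34.3  12.7   5.6 101.8  -7.9] w 0.0852
[0.56, 0.04, 0.5] -> [-0.0438, -0.193, -0.0975] step 0.221
[0.535, -0.002, 0.264] -> [-0.0815, -0.3427, 0.0876] step 0.241
[0.659, 0.017, 0.059] -> [-0.0812, -0.3428, 0.3279] step 0.24
```

>>> {"op": "drive_tool", "data": {
  "series": [
    [[-0.01,-0.045,-0.02],0,0.05],
    [[-0.02,-0.09,-0.045],0,0.05],
    [[-0.032,-0.14,-0.07],0,0.05],
    [[-0.044,-0.193,-0.0975],0,0.05],
    [[-0.05,-0.225,-0.06],0,0.05],
    [[-0.058,-0.255,-0.02],0,0.05],
    [[-0.066,-0.285,0.02],0,0.05],
    [[-0.074,-0.315,0.055],0,0.05],
    [[-0.0815,-0.3427,0.0876],0,0.05],
    [[-0.0815,-0.3427,0.0876],0,0.05],
    [[-0.0815,-0.3427,0.0876],0,0.05]
  ]
}}

```text
time_s: 7.3
position: [0.5347, -0.0024, 0.2654]
tool_rot: [[-0.148, 0.844, 0.516], [0.989, 0.127, 0.077], [-0.0, 0.522, -0.853]]
ft_force: [0.3, -0.6, 1.4]
grip_width: 0.0504
gripper_force: 0.0
```

```bash
python3 -c "
from h import *
sh([.659,.017,.059])"
```

```text
t 7.3 pos [ 0.5347 -0.0024  0.2654] q [-20.1   7.   95.8  18.9  50.6 -37.3] w 0.0504
[0.659, 0.017, 0.059] -> [0.0009, -0.0003, 0.2417] step 0.242
```

>>> {"op": "drive_tool", "data": {
  "series": [
    [[0,0,0.04],0,0.05],
    [[0,0,0.08],0,0.05],
    [[0,0,0.12],0,0.05],
    [[0,0,0.15],0,0.05],
    [[0,0,0.17],0,0.05],
    [[0,0,0.19],0,0.05],
    [[0,0,0.205],0,0.05],
    [[0,0,0.22],0,0.05],
    [[0,0,0.22],0,0.05]
  ]
}}

```text
time_s: 8.2
position: [0.6501, 0.0153, 0.078]
tool_rot: [[-0.15, 0.842, 0.518], [0.989, 0.128, 0.078], [-0.001, 0.524, -0.852]]
ft_force: [-0.7, -0.6, -0.0]
grip_width: 0.0501
gripper_force: 0.0
```

```bash
python3 - <<'E'
from h import *
from rig import viewer
sh([.659,.017,.059])
d=viewer.get_image("scene");cv2.imwrite("pics/a.png",cv2.resize(d["img"][90:250,250:410,::-1],(600,600)))
E
```

```text
t 8.2 pos [0.6501 0.0153 0.078 ] q [-13.7  31.6  94.7  26.3  26.5 -43.2] w 0.0501
[0.659, 0.017, 0.059] -> [0.0004, -0.0023, 0.0209] step 0.021
```

View pics/a.png

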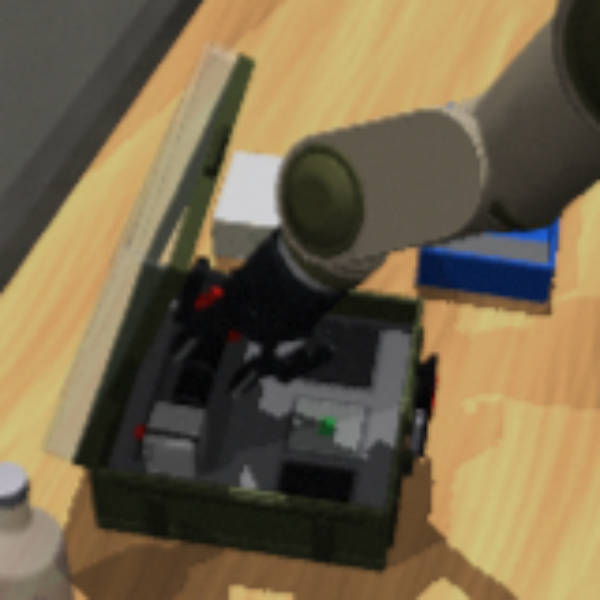

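The gripper straddles the sleeve with no contact force. I'll seat it, grip, and lift.

>>> {"op": "drive_tool", "data": {
  "series": [
    [[0,-0.001,0.01],0,0.05],
    [[0,-0.002,0.019],0,0.05],
    [[0,-0.002,0.019],0,0.02],
    [[0,-0.002,0.019],0,0.02],
    [[0,-0.002,0.019],0,0.02],
    [[0,-0.002,0.019],0,0.02],
    [[0,-0.002,0.019],0,0.02]
  ],
  "newtons": 45
}}

```text
time_s: 8.95
position: [0.6598, 0.0159, 0.0638]
tool_rot: [[-0.147, 0.838, 0.526], [0.989, 0.127, 0.075], [-0.004, 0.531, -0.847]]
ft_force: [7.7, 7.7, 13.7]
grip_width: 0.0289
gripper_force: 43.8
```

>>> {"op": "drive_tool", "data": {
  "series": [
    [[0,0,-0.01],0,0.02],
    [[0,0,-0.03],0,0.02],
    [[0,0,-0.06],0,0.02],
    [[0,0,-0.1],0,0.02],
    [[0,0,-0.14],0,0.02],
    [[0,0,-0.18],0,0.02],
    [[0,0,-0.22],0,0.02],
    [[0,0,-0.24],0,0.02],
    [[0,0,-0.24],0,0.02]
  ]
}}

```text
time_s: 9.85
position: [0.5312, -0.0027, 0.2662]
tool_rot: [[-0.149, 0.843, 0.518], [0.989, 0.128, 0.076], [-0.002, 0.523, -0.852]]
ft_force: [-0.3, -0.7, -3.2]
grip_width: 0.0285
gripper_force: 44.9
```

```bash
python3 - <<'E'
from h import *
from rig import viewer
sh()
for n in ("scene","top"):
    d=viewer.get_image(n);P,H,S,V=masks(d); m=inbox(P,[[.4,.7],[-.3,.2],[.1,.4]])&(S>150)&((H<8)|(H>172)); m=blob(m); print(m.sum(),P[m].mean(0).round(3),P[m].min(0).round(3),P[m].max(0).round(3))
    pickle.dump(d,open(f"pics/{n}1.pkl","wb"))
cv2.imwrite("pics/b.png",np.hstack([cv2.resize(load("scene1")["img"][60:260,220:420,::-1],(400,400)),cv2.resize(load("top1")["img"][120:320,270:470,::-1],(400,400))]))
E
```

```text
t 9.85 pos [ 0.5312 -0.0027  0.2662] q [-20.3   6.6  96.2  19.   50.5 -37.6] w 0.0285
64 [ 0.53  -0.054  0.311] [ 0.505 -0.098  0.285] [0.546 0.01  0.372]
260 [ 0.537 -0.086  0.291] [ 0.516 -0.107  0.273] [ 0.558 -0.067  0.297]
```

View pics/b.png

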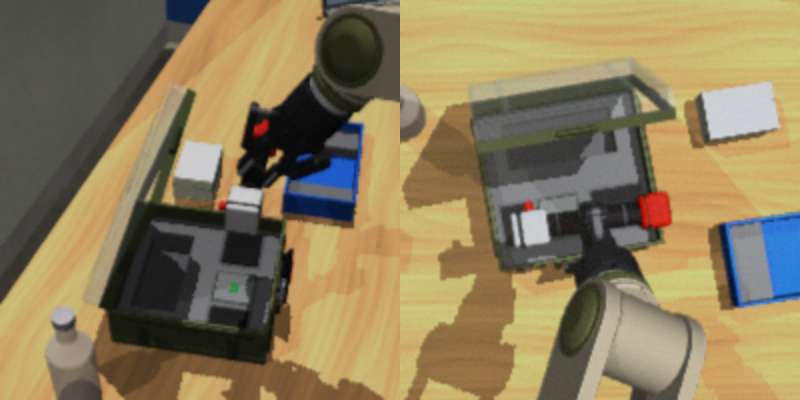

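The tripod is level in the grip and clear of the case. I'll carry it over the tray.

```bash
python3 -c "
from h import *
sh([.505,-.18,.25],[.479,-.358,.17])"
```

```text
t 9.95 pos [ 0.5315 -0.0024  0.263 ] q [-20.3   6.9  96.3  19.   50.4 -37.6] w 0.0286
[0.505, -0.18, 0.25] -> [-0.1717, -0.0517, -0.0162] step 0.18
[0.479, -0.358, 0.17] -> [-0.3438, -0.1378, 0.025] step 0.197
```

>>> {"op": "drive_tool", "data": {
  "series": [
    [[-0.02,-0.006,-0.002],0,0.02],
    [[-0.055,-0.017,-0.005],0,0.02],
    [[-0.095,-0.029,-0.009],0,0.02],
    [[-0.135,-0.041,-0.013],0,0.02],
    [[-0.172,-0.052,-0.016],0,0.02],
    [[-0.206,-0.069,-0.008],0,0.02],
    [[-0.24,-0.086,0],0,0.02],
    [[-0.275,-0.103,0.009],0,0.02],
    [[-0.31,-0.121,0.017],0,0.02],
    [[-0.333,-0.133,0.023],0,0.02],
    [[-0.344,-0.138,0.025],0,0.02],
    [[-0.344,-0.138,0.025],0,0.02],
    [[-0.344,-0.138,0.025],0,0.02]
  ]
}}

```text
time_s: 11.25
position: [0.4797, -0.3572, 0.1706]
tool_rot: [[-0.15, 0.844, 0.514], [0.989, 0.127, 0.079], [0.001, 0.52, -0.854]]
ft_force: [0.8, 0.6, -3.3]
grip_width: 0.0286
gripper_force: 44.9
```

```bash
python3 - <<'E'
from h import *
from rig import viewer
for n in ("scene","top"):
    d=viewer.get_image(n);P,H,S,V=masks(d); m=blob(inbox(P,[[.35,.65],[-.55,-.35],[.1,.25]])&(S>150)&((H<8)|(H>172))); print(m.sum(),P[m].mean(0).round(3),P[m].min(0).round(3),P[m].max(0).round(3))
    b=inbox(P,[[.3,.6],[-.6,-.1],[.036,.055]])&(H>100)&(H<125)&(S>150); print(" tray",rect(P[b]))
sh([.479,-.358,.05],[.479,-.358,.037])
E
```

```text
27 [ 0.475 -0.409  0.215] [ 0.461 -0.453  0.197] [ 0.485 -0.358  0.245]
 tray (array([ 470.4, -359.1]), array([126.1, 242.3]), 7.4)
237 [ 0.486 -0.438  0.197] [ 0.465 -0.461  0.163] [ 0.506 -0.415  0.206]
 tray (array([ 474.9, -364.1]), array([127.2, 241.3]), 7.5)
t 11.35 pos [ 0.4799 -0.357   0.1715] q [-60.6  23.6  89.1  34.2  59.9 -84.9] w 0.0285
[0.479, -0.358, 0.05] -> [-0.0008, -0.0641, 0.1031] step 0.121
[0.479, -0.358, 0.037] -> [-0.0008, -0.0709, 0.1142] step 0.013
```

>>> {"op": "drive_tool", "data": {
  "series": [
    [[-0.002,-0.015,0.025],0,0.02],
    [[-0.004,-0.032,0.052],0,0.02],
    [[-0.005,-0.046,0.075],0,0.02],
    [[-0.006,-0.056,0.09],0,0.02],
    [[-0.006,-0.0625,0.1],0,0.02],
    [[-0.006,-0.066,0.106],0,0.02],
    [[-0.006,-0.067,0.108],0,0.02],
    [[-0.006,-0.067,0.108],0,0.02]
  ]
}}

```text
time_s: 12.15
position: [0.4797, -0.3644, 0.0445]
tool_rot: [[-0.149, 0.844, 0.515], [0.989, 0.128, 0.077], [-0.001, 0.521, -0.854]]
ft_force: [-0.4, -0.0, -2.9]
grip_width: 0.028
gripper_force: 44.9
```

>>> {"op": "drive_tool", "data": {
  "series": [
    [[0,-0.001,0.0017],0,0.02],
    [[0,-0.0021,0.0034],0,0.02],
    [[0,-0.0021,0.0034],0,0.02]
  ]
}}

```text
time_s: 12.45
position: [0.4795, -0.3646, 0.0402]
tool_rot: [[-0.149, 0.844, 0.515], [0.989, 0.128, 0.077], [-0.001, 0.521, -0.854]]
ft_force: [1.3, -0.0, -3.3]
grip_width: 0.0284
gripper_force: 44.9
```

>>> {"op": "drive_tool", "data": {
  "series": [
    [[0,-0.001,0.0017],0,0.02],
    [[0,-0.001,0.0017],0,0.02]
  ]
}}

```text
time_s: 12.65
position: [0.4795, -0.3646, 0.0399]
tool_rot: [[-0.149, 0.843, 0.517], [0.989, 0.128, 0.076], [-0.002, 0.522, -0.853]]
ft_force: [-9.3, 4.0, 16.3]
grip_width: 0.0283
gripper_force: 46.8
```

>>> {"op": "drive_tool", "data": {
  "series": [
    [[0,-0.001,0.0017],0,0.02],
    [[0,-0.001,0.0017],0,0.02]
  ]
}}

```text
time_s: 12.85
position: [0.4795, -0.3646, 0.0398]
tool_rot: [[-0.15, 0.842, 0.518], [0.989, 0.129, 0.076], [-0.003, 0.524, -0.852]]
ft_force: [-20.0, 7.0, 34.5]
grip_width: 0.028
gripper_force: 49.1
```

Contact: the tripod is resting on the ledges. I'll unload, release, and retreat along the tool.

>>> {"op": "drive_tool", "data": {
  "series": [
    [[0,0.0015,-0.0026],0,0.028],
    [[0,0.0015,-0.0026],0,0.04],
    [[0,0.0015,-0.0026],0,0.055],
    [[0,0.0015,-0.0026],0,0.055],
    [[0,0.0015,-0.0026],0,0.055]
  ]
}}

```text
time_s: 13.35
position: [0.4794, -0.3644, 0.0387]
tool_rot: [[-0.149, 0.844, 0.515], [0.989, 0.127, 0.078], [0.0, 0.521, -0.854]]
ft_force: [-0.4, -0.3, -0.6]
grip_width: 0.055
gripper_force: 0.0
```

>>> {"op": "drive_tool", "data": {
  "series": [
    [[0,0,-0.01],0,0.055],
    [[0,0,-0.03],0,0.055],
    [[0,0,-0.06],0,0.055],
    [[0,0,-0.1],0,0.055],
    [[0,0,-0.14],0,0.055],
    [[0,0,-0.18],0,0.055],
    [[0,0,-0.18],0,0.055]
  ]
}}

```text
time_s: 14.05
position: [0.3855, -0.3803, 0.1971]
tool_rot: [[-0.147, 0.843, 0.517], [0.989, 0.13, 0.069], [-0.008, 0.522, -0.853]]
ft_force: [0.3, -0.3, -0.2]
grip_width: 0.0548
gripper_force: 0.0
```

```bash
python3 - <<'E'
from h import *
from rig import viewer
sh()
d=viewer.get_image("scene");cv2.imwrite("pics/c.png",cv2.resize(d["img"][90:190,330:430,::-1],(500,500)))
E
```

```text
t 14.05 pos [ 0.3855 -0.3803  0.1971] q [-72.1  18.2  93.2  34.   66.6 -93.9] w 0.0548
```

View pics/c.png

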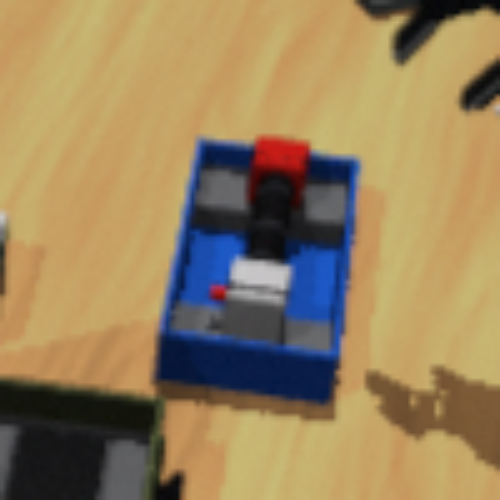

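The tripod lies lengthwise in the tray, with a block on each ledge. The scanner is yawed about 18.6° from the case, so I'll nudge its −y end forward to align it before the leaning grasp. First I'll turn the tool and travel over.

```bash
python3 - <<'E'
from h import *
sh([.46,-.06,.3],[.425,.275,.2])
for n in ("top0","scene0"):
    d=load(n);P,H,S,V=masks(d)
    m=inbox(P,[[.5,.8],[.15,.35],[.1,.2]]);print("bottle",m.sum(),np.median(P[m],0).round(3),P[m].min(0).round(3),P[m].max(0).round(3))
    m=inbox(P,[[.55,.8],[.3,.5],[.015,.05]])&(V<70);print("mouse",rect(P[m]))
E
```

```text
t 14.1 pos [ 0.386  -0.3793  0.1948] q [-72.   18.3  93.4  34.   66.4 -94. ] w 0.055
[0.46, -0.06, 0.3] -> [0.3044, 0.1582, -0.0284] step 0.344
[0.425, 0.275, 0.2] -> [0.6414, 0.1195, 0.0632] step 0.351
bottle 426 [0.693 0.249 0.135] [0.668 0.223 0.101] [0.733 0.288 0.199]
mouse (array([678.6, 412.1]), array([94.2, 53.3]), 79.0)
bottle 711 [0.692 0.268 0.135] [0.664 0.15  0.1  ] [0.73  0.294 0.198]
mouse (array([675.5, 417.8]), array([97.8, 55.3]), 79.1)
```

>>> {"op": "drive_tool", "data": {
  "series": [
    [[0.043,0.022,-0.004],8,0.03],
    [[0.086,0.045,-0.008],16,0.03],
    [[0.13,0.068,-0.012],24,0.01],
    [[0.174,0.09,-0.016],32,0],
    [[0.218,0.113,-0.02],40,0],
    [[0.26,0.136,-0.024],48,0],
    [[0.304,0.158,-0.028],56,0],
    [[0.35,0.153,-0.016],64,0],
    [[0.394,0.148,-0.005],72,0],
    [[0.438,0.143,0.007],80,0],
    [[0.482,0.138,0.019],88,0],
    [[0.526,0.133,0.03],90,0],
    [[0.57,0.128,0.043],90,0],
    [[0.61,0.123,0.055],90,0],
    [[0.641,0.1195,0.063],90,0],
    [[0.641,0.1195,0.063],90,0],
    [[0.641,0.1195,0.063],90,0]
  ]
}}

```text
time_s: 15.8
position: [0.4227, 0.2785, 0.1989]
tool_rot: [[0.845, 0.152, 0.513], [0.13, -0.988, 0.078], [0.519, 0.001, -0.855]]
ft_force: [0.3, -0.8, -0.6]
grip_width: 0.0001
gripper_force: 0.0
```

```bash
python3 - <<'E'
from h import *
from rig import env
print(env.observe()["tool_rot"].round(3).tolist())
sh([.43,.285,.018],[.452,.285,.018],[.49,.285,.018])
E
```

```text
[[0.845, 0.152, 0.513], [0.13, -0.988, 0.078], [0.519, 0.001, -0.855]]
t 15.8 pos [0.4227 0.2785 0.1989] q [ 24.   10.2 104.5 -13.6  35.8 114.2] w 0.0001
[0.43, 0.285, 0.018] -> [-0.0868, -0.0054, 0.1589] step 0.181
[0.452, 0.285, 0.018] -> [-0.0682, -0.0021, 0.1701] step 0.022
[0.49, 0.285, 0.018] -> [-0.0361, 0.0037, 0.1896] step 0.038
```

>>> {"op": "drive_tool", "data": {
  "series": [
    [[-0.022,-0.001,0.04],0,0],
    [[-0.045,-0.003,0.08],0,0],
    [[-0.066,-0.004,0.12],0,0],
    [[-0.08,-0.005,0.147],0,0],
    [[-0.087,-0.005,0.159],0,0],
    [[-0.087,-0.005,0.159],0,0],
    [[-0.078,-0.004,0.1645],0,0],
    [[-0.068,-0.002,0.17],0,0],
    [[-0.062,-0.001,0.174],0,0],
    [[-0.056,0,0.1775],0,0],
    [[-0.05,0.001,0.181],0,0],
    [[-0.044,0.002,0.185],0,0],
    [[-0.04,0.003,0.1875],0,0],
    [[-0.037,0.004,0.189],0,0],
    [[-0.037,0.004,0.189],0,0]
  ]
}}

```text
time_s: 17.3
position: [0.4919, 0.2825, 0.0214]
tool_rot: [[0.845, 0.147, 0.514], [0.126, -0.989, 0.076], [0.519, 0.001, -0.854]]
ft_force: [0.5, 0.7, 0.2]
grip_width: -0.0004
gripper_force: 0.0
```

```bash
cat >> h.py <<'E'
def scan(d,box=((.38,.66),(.2,.5))):
    P,H,S,V=masks(d); w=blob(inbox(P,[*box,(.02,.06)])&(((H>95)&(H<125)&(S>110))|(S<60)&(V>90)))
    print("scan",rect(onplane(d,pix(w),.038)),w.sum())
E
python3 - <<'E'
from h import *
from rig import viewer
sh()
for n in ("scene","top"): scan(viewer.get_image(n))
E
```

```text
t 17.3 pos [0.4919 0.2825 0.0214] q [ 20.9  33.  108.6 -40.3  10.  140.5] w -0.0004
scan (array([520.4, 358.9]), array([ 59.3, 158.9]), 2.5) 871
scan (array([518.7, 351.5]), array([157.8,  73.8]), 89.1) 778
```

The yaw is now about +2.5° and needs to be 8.6°, so I'll push another 12 mm.

>>> {"op": "drive_tool", "data": {
  "series": [
    [[0.004,0,0.002],0,0],
    [[0.008,0,0.004],0,0],
    [[0.011,0,0.006],0,0],
    [[0.011,0,0.006],0,0],
    [[-0.02,0,-0.015],0,0],
    [[-0.03,0,-0.06],0,0.03],
    [[-0.03,0,-0.1],0,0.06],
    [[-0.03,0,-0.14],0,0.07],
    [[-0.03,0,-0.16],0,0.07],
    [[-0.03,0,-0.16],0,0.07]
  ]
}}

```text
time_s: 18.4
position: [0.3835, 0.267, 0.1451]
tool_rot: [[0.843, 0.149, 0.518], [0.127, -0.989, 0.078], [0.523, 0.0, -0.852]]
ft_force: [0.7, 1.0, -0.4]
grip_width: 0.0695
gripper_force: 0.0
```

```bash
python3 - <<'E'
from h import *
from rig import viewer,env
sh(); print(env.observe()["tool_rot"].round(3).tolist())
for n in ("scene","top"):
    d=viewer.get_image(n); scan(d); P,H,S,V=masks(d); m=blob(inbox(P,[(.45,.6),(.28,.42),(.055,.095)])); print("grip",rect(P[m]),m.sum())
E
```

```text
t 18.4 pos [0.3835 0.267  0.1451] q [ 25.1  11.9 114.6 -21.   24.5 123.5] w 0.0695
[[0.843, 0.149, 0.518], [0.127, -0.989, 0.078], [0.523, 0.0, -0.852]]
scan (array([525.8, 360.8]), array([ 57. , 156.2]), 8.7) 855
grip (array([527. , 359.3]), array([30.8, 36.1]), 10.3) 202
scan (array([529., 353.]), array([ 59.2, 156.9]), 9.1) 761
grip (array([530. , 354.9]), array([30.5, 36.6]), 9.7) 135
```

The scanner is aligned at about 9°, centred near (0.528, 0.357). I'll grasp it now.

```bash
python3 - <<'E'
from h import *
sh([.4704,.3484,.161],[.5377,.3585,.050])
E
```

```text
t 18.5 pos [0.3842 0.2666 0.1426] q [ 25.   12.2 114.6 -21.1  24.4 123.5] w 0.0704
[0.4704, 0.3484, 0.161] -> [0.0928, -0.068, 0.0349] step 0.12
[0.5377, 0.3585, 0.05] -> [0.0932, -0.0682, 0.1651] step 0.13
```

>>> {"op": "drive_tool", "data": {
  "series": [
    [[0.03,-0.022,-0.01],0,0.07],
    [[0.062,-0.045,0.01],0,0.07],
    [[0.093,-0.068,0.035],0,0.07],
    [[0.093,-0.068,0.035],0,0.07],
    [[0.093,-0.068,0.065],0,0.07],
    [[0.093,-0.068,0.095],0,0.07],
    [[0.093,-0.068,0.125],0,0.07],
    [[0.093,-0.068,0.145],0,0.07],
    [[0.093,-0.068,0.158],0,0.07],
    [[0.093,-0.068,0.163],0,0.07],
    [[0.093,-0.068,0.163],0,0.07]
  ]
}}

```text
time_s: 19.6
position: [0.5361, 0.3577, 0.0507]
tool_rot: [[0.846, 0.148, 0.513], [0.128, -0.989, 0.075], [0.518, 0.002, -0.855]]
ft_force: [-0.3, 0.7, 0.6]
grip_width: 0.0699
gripper_force: 0.0
```

```bash
python3 - <<'E'
from h import *
from rig import viewer,env
sh([.5377,.3585,.050]); print(env.observe()["ft_force"].round(1),env.observe()["tool_rot"].round(3).tolist())
d=viewer.get_image("scene");cv2.imwrite("pics/d.png",cv2.resize(d["img"][230:350,250:370,::-1],(500,500)))
E
```

```text
t 19.6 pos [0.5361 0.3577 0.0507] q [ 27.1  34.7  94.3 -25.1  23.2 129.2] w 0.0699
[0.5377, 0.3585, 0.05] -> [0.0011, -0.0005, 0.0015] step 0.002
[-0.3  0.7  0.6] [[0.846, 0.148, 0.513], [0.128, -0.989, 0.075], [0.518, 0.002, -0.855]]
```

View pics/d.png

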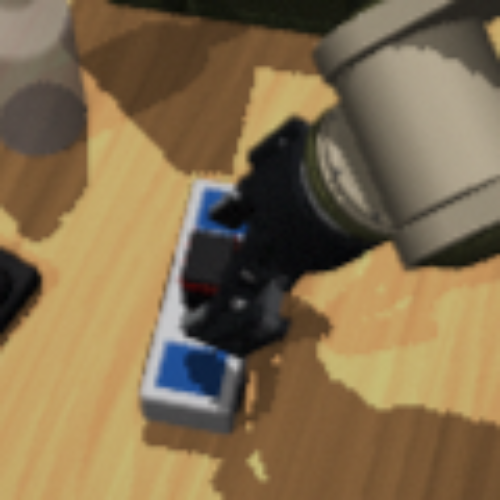

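The fingers straddle the black grip. I'll close at 70 N and lift straight up.

>>> {"op": "drive_tool", "data": {
  "series": [
    [[0.001,0,0.0],0,0.03],
    [[0.001,0,0.0],0,0.03],
    [[0.001,0,0.0],0,0.03],
    [[0.001,0,0.0],0,0.03],
    [[0.001,0,0.0],0,0.03],
    [[0.001,0,0.0],0,0.03]
  ],
  "newtons": 70
}}

```text
time_s: 20.25
position: [0.5372, 0.3583, 0.0531]
tool_rot: [[0.844, 0.149, 0.515], [0.128, -0.989, 0.076], [0.521, 0.001, -0.854]]
ft_force: [-3.4, -1.9, 5.8]
grip_width: 0.0348
gripper_force: 71.2
```

>>> {"op": "drive_tool", "data": {
  "series": [
    [[0.005,0,-0.009],0,0.03],
    [[0.018,0,-0.03],0,0.03],
    [[0.036,0,-0.06],0,0.03],
    [[0.06,0,-0.1],0,0.03],
    [[0.083,0,-0.137],0,0.03],
    [[0.104,0,-0.171],0,0.03],
    [[0.104,0,-0.171],0,0.03],
    [[0.104,0,-0.171],0,0.03]
  ]
}}

```text
time_s: 21.05
position: [0.5364, 0.3583, 0.252]
tool_rot: [[0.846, 0.148, 0.513], [0.128, -0.989, 0.076], [0.518, 0.002, -0.855]]
ft_force: [-0.6, 0.4, -3.9]
grip_width: 0.0353
gripper_force: 70.6
```

```bash
python3 - <<'E'
from h import *
from rig import viewer,env
print(env.observe()["tool_rot"].round(3).tolist())
for n in ("scene","top"):
    d=viewer.get_image(n); P,H,S,V=masks(d)
    w=blob(inbox(P,[(.35,.7),(.2,.5),(.12,.35)])&(((H>95)&(H<125)&(S>110))|(S<60)&(V>110))); q=P[w]; print(n,rect(q),len(q),q.min(0).round(3),q.max(0).round(3))
    bl=inbox(P,[(.35,.7),(.2,.5),(.12,.35)])&(H>95)&(H<125)&(S>110)
    N,l,s,c=cv2.connectedComponentsWithStats(bl.astype(np.uint8))
    for k in range(1,N):
        if s[k,4]>15: print("  blue",s[k,4],np.median(P[l==k],0).round(4))
sh()
E
```

```text
[[0.846, 0.148, 0.513], [0.128, -0.989, 0.076], [0.518, 0.002, -0.855]]
scene (array([530.7, 360.8]), array([ 48.1, 153.5]), 8.7) 565 [0.497 0.286 0.232] [0.565 0.439 0.297]
  blue 35 [0.5479 0.3043 0.2373]
  blue 213 [0.5179 0.4142 0.2371]
top (array([529.2, 355.6]), array([ 58.1, 155.1]), 8.0) 655 [0.507 0.276 0.217] [0.568 0.435 0.327]
  blue 144 [0.5365 0.3015 0.2341]
  blue 87 [0.5276 0.4109 0.234 ]
t 21.15 pos [0.5361 0.3581 0.2498] q [ 27.1  20.4  79.7 -12.4  50.9 113.9] w 0.035
```

```bash
python3 - <<'E'
from h import *
from rig import viewer
a=np.radians(8.6); B=np.array([[np.cos(a),-np.sin(a)],[np.sin(a),np.cos(a)]]); o0=np.array([.5926,.0072])
for n in ("scene","top"):
    d=viewer.get_image(n);P,H,S,V=masks(d);c=(P[...,:2]-o0)@B*1000;z=P[...,2]
    fl=(abs(c[...,0]-63)<60)&(abs(c[...,1])<110)&(z<.024)&(z>.008); q=c[fl]; print(n,"floor",len(q),"x",np.percentile(q[:,0],[1,5,95,99]).round(),"y",np.percentile(q[:,1],[1,5,95,99]).round(), np.median(z[fl]).round(4))
    r=(c[...,0]>-60)&(c[...,0]<20)&(abs(z-.08)<.006)&(abs(abs(c[...,1])-123)<16); q=c[r]; print(" rim sides", [np.percentile(q[q[:,1]*s>0][:,1],[3,50,97]).round(1) for s in (-1,1)])
    r=(abs(c[...,1])<100)&(abs(z-.08)<.006)&(abs(c[...,0]+120)<15); print(" front",np.percentile(c[r][:,0],[3,50,97]).round(1), np.degrees(np.polyfit(c[r][:,1],c[r][:,0],1)[0]).round(2))
    rs=c[(abs(z-.08)<.006)&(c[...,0]>-110)&(c[...,0]<20)&(abs(c[...,1]+123)<16)];print(" side slope",np.degrees(np.polyfit(rs[:,0],rs[:,1],1)[0]).round(2))
sh([.536,.358,.29],[.55,.02,.34],[.664,.0176,.16],[.664,.0176,.085])
E
```

```text
scene floor 672 x [ 35.  38.  99. 101.] y [-87. -83.  52.  57.] 0.016
 rim sides [array([-124.8, -121. , -116.4]), array([120.4, 125.1, 130.6])]Traceback (most recent call last):
  File "<stdin>", line 8, in <module>
    return _quantile_unchecked(
        a, q, axis, out, overwrite_input, method, keepdims, weights)
    return _ureduce(a,
                    func=_quantile_ureduce_func,
    ...<5 lines>...
                    overwrite_input=overwrite_input,
                    method=method)
    r = func(a, **kwargs)
    result = _quantile(arr,
                       quantiles=q,
    ...<2 lines>...
                       out=out,
                       weights=wgt)
    slices_having_nans = np.isnan(arr[-1, ...])
                                  ~~~^^^^^^^^^
IndexError: index -1 is out of bounds for axis 0 with size 0
```

```bash
python3 - <<'E'
from h import *
sh([.536,.357,.27],[.592,.007,.27],[.592,.007,.1275],[.664,.0176,.1275],[.664,.0176,.075])
E
```

```text
t 21.2 pos [0.5363 0.3581 0.2497] q [ 27.1  20.5  79.7 -12.4  50.9 113.9] w 0.0349
[0.536, 0.357, 0.27] -> [0.0101, 0.0011, -0.0176] step 0.02
[0.592, 0.007, 0.27] -> [0.0125, 0.3555, -0.0149] step 0.354
[0.592, 0.007, 0.1275] -> [-0.0609, 0.3551, 0.1072] step 0.143
[0.664, 0.0176, 0.1275] -> [0.0014, 0.3553, 0.1447] step 0.073
[0.664, 0.0176, 0.075] -> [-0.0256, 0.3551, 0.1897] step 0.053
```

>>> {"op": "drive_tool", "data": {
  "series": [
    [[0.01,0.01,-0.018],0,0.03],
    [[0.01,0.04,-0.018],0,0.03],
    [[0.011,0.08,-0.017],0,0.03],
    [[0.011,0.12,-0.017],0,0.03],
    [[0.011,0.16,-0.017],0,0.03],
    [[0.012,0.2,-0.016],0,0.03],
    [[0.012,0.24,-0.016],0,0.03],
    [[0.012,0.28,-0.016],0,0.03],
    [[0.012,0.315,-0.015],0,0.03],
    [[0.0125,0.34,-0.015],0,0.03],
    [[0.0125,0.3555,-0.015],0,0.03],
    [[0.0125,0.3555,-0.015],0,0.03],
    [[0,0.3555,0.006],0,0.03],
    [[-0.02,0.3555,0.04],0,0.03],
    [[-0.042,0.355,0.076],0,0.03],
    [[-0.055,0.355,0.098],0,0.03],
    [[-0.061,0.355,0.107],0,0.03],
    [[-0.061,0.355,0.107],0,0.03],
    [[-0.061,0.355,0.107],0,0.03]
  ]
}}

```text
time_s: 23.1
position: [0.5938, 0.0078, 0.1307]
tool_rot: [[0.844, 0.149, 0.515], [0.128, -0.989, 0.075], [0.521, 0.002, -0.854]]
ft_force: [0.4, -0.4, -3.5]
grip_width: 0.0348
gripper_force: 70.8
```

```bash
python3 - <<'E'
from h import *
from rig import viewer,env
a=np.radians(8.6); B=np.array([[np.cos(a),-np.sin(a)],[np.sin(a),np.cos(a)]]); o0=np.array([.5926,.0072])
sh([.592,.007,.1275],[.664,.0176,.1275],[.664,.0176,.075]);print(env.observe()["ft_force"].round(1))
for n in ("scene","top"):
    d=viewer.get_image(n);pickle.dump(d,open(f"pics/{n}2.pkl","wb"));P,H,S,V=masks(d);c=np.dstack([(P[...,:2]-o0)@B*1000,P[...,2]*1000])
    m=(abs(c[...,0])<60)&(abs(c[...,1])<115)&(abs(c[...,2]-115)<12)&(((H>95)&(H<125)&(S>110))|(S<60)&(V>90)); q=c[m]; print(n,len(q),rect(q/1000),np.median(q[:,2]).round(1),"y",np.percentile(q[:,1],[1,99]).round(),"x",np.percentile(q[:,0],[1,99]).round())
E
```

```text
t 23.1 pos [0.5938 0.0078 0.1307] q [-16.2  22.5 100.   24.9  30.8  46.7] w 0.0348
[0.592, 0.007, 0.1275] -> [-0.0033, 0.0006, 0.0018] step 0.004
[0.664, 0.0176, 0.1275] -> [0.0588, 0.0008, 0.0397] step 0.073
[0.664, 0.0176, 0.075] -> [0.0315, 0.0007, 0.0845] step 0.053
[ 0.4 -0.4 -3.5]
scene 234 (array([-9.3,  3.8]), array([ 55.5, 157.3]), 0.5) 114.7 y [-72.  82.] x [-36.  18.]
top 489 (array([-5.2, -0.4]), array([ 57. , 155.9]), 0.4) 114.3 y [-77.  77.] x [-33.  22.]
```

>>> {"op": "drive_tool", "data": {
  "series": [
    [[0.012,0.0005,0.01],0,0.03],
    [[0.026,0.001,0.019],0,0.03],
    [[0.04,0.0015,0.028],0,0.03],
    [[0.052,0.0015,0.036],0,0.03],
    [[0.0585,0.0015,0.04],0,0.03],
    [[0.0585,0.0015,0.04],0,0.03],
    [[0.0585,0.0015,0.04],0,0.03]
  ]
}}

```text
time_s: 23.9
position: [0.6629, 0.0168, 0.1261]
tool_rot: [[0.845, 0.148, 0.514], [0.128, -0.989, 0.076], [0.519, 0.002, -0.855]]
ft_force: [-0.0, -0.6, -4.1]
grip_width: 0.0347
gripper_force: 70.9
```

```bash
python3 - <<'E'
from h import *
from rig import viewer,env
a=np.radians(8.6); B=np.array([[np.cos(a),-np.sin(a)],[np.sin(a),np.cos(a)]]); o0=np.array([.5926,.0072])
sh([.664,.0176,.075]);o=env.observe();print(o["ft_force"].round(1),((o["position"][:2]-o0)@B).round(4))
for n in ("scene","top"):
    d=viewer.get_image(n);P,H,S,V=masks(d);c=np.dstack([(P[...,:2]-o0)@B*1000,P[...,2]*1000])
    m=(abs(c[...,0]-63)<50)&(abs(c[...,1])<115)&(abs(c[...,2]-113)<12)&(((H>95)&(H<125)&(S>110))|(S<60)&(V>90)); q=c[m]; print(n,len(q),rect(q/1000),np.median(q[:,2]).round(1),"y",np.percentile(q[:,1],[1,99]).round(),"x",np.percentile(q[:,0],[1,99]).round())
E
```

```text
t 23.9 pos [0.6629 0.0168 0.1261] q [-13.1  28.5  89.6  19.8  34.1  54.6] w 0.0347
[0.664, 0.0176, 0.075] -> [-0.0255, -0.0008, 0.0443] step 0.051
[-0.  -0.6 -4.1] [ 0.0709 -0.0011]
scene 85 (array([59.4, 45.5]), array([67.6, 36.2]), 86.0) 110.8 y [37. 78.] x [42. 78.]
top 42 (array([46.9, -2. ]), array([ 19.9, 154. ]), 0.6) 109.2 y [-79.  75.] x [36. 57.]
```

Aligned over the bay. I'll lower in stages while watching the force.

>>> {"op": "drive_tool", "data": {
  "series": [
    [[-0.006,0,0.009],0,0.03],
    [[-0.011,0,0.018],0,0.03],
    [[-0.015,0,0.024],0,0.03],
    [[-0.0175,0,0.029],0,0.03],
    [[-0.0175,0,0.029],0,0.03]
  ]
}}

```text
time_s: 24.5
position: [0.6631, 0.0167, 0.0907]
tool_rot: [[0.846, 0.148, 0.512], [0.127, -0.989, 0.076], [0.518, 0.001, -0.856]]
ft_force: [1.0, 0.9, -3.3]
grip_width: 0.0346
gripper_force: 71.0
```

>>> {"op": "drive_tool", "data": {
  "series": [
    [[-0.003,0,0.0045],0,0.03],
    [[-0.005,0,0.0085],0,0.03],
    [[-0.005,0,0.0085],0,0.03]
  ]
}}

```text
time_s: 24.8
position: [0.6634, 0.0167, 0.0814]
tool_rot: [[0.846, 0.148, 0.513], [0.127, -0.989, 0.076], [0.518, 0.001, -0.855]]
ft_force: [0.3, 0.6, -2.2]
grip_width: 0.0348
gripper_force: 71.0
```

>>> {"op": "drive_tool", "data": {
  "series": [
    [[-0.0025,0,0.004],0,0.03],
    [[-0.0047,0,0.0077],0,0.03],
    [[-0.0047,0,0.0077],0,0.03]
  ]
}}

```text
time_s: 25.1
position: [0.6632, 0.0167, 0.0723]
tool_rot: [[0.846, 0.148, 0.513], [0.127, -0.989, 0.076], [0.518, 0.001, -0.855]]
ft_force: [0.0, 0.9, -4.7]
grip_width: 0.0349
gripper_force: 71.0
```

>>> {"op": "drive_tool", "data": {
  "series": [
    [[-0.0008,0,0.0013],0,0.03],
    [[-0.0016,0,0.0026],0,0.03],
    [[-0.0016,0,0.0026],0,0.03]
  ]
}}

```text
time_s: 25.4
position: [0.6635, 0.0166, 0.0698]
tool_rot: [[0.845, 0.148, 0.514], [0.128, -0.989, 0.076], [0.519, 0.002, -0.855]]
ft_force: [-0.6, -0.6, -3.6]
grip_width: 0.0349
gripper_force: 71.0
```

>>> {"op": "drive_tool", "data": {
  "series": [
    [[-0.001,0,0.0017],0,0.03],
    [[-0.001,0,0.0017],0,0.03]
  ]
}}

```text
time_s: 25.6
position: [0.664, 0.0166, 0.0691]
tool_rot: [[0.844, 0.148, 0.515], [0.127, -0.989, 0.075], [0.521, 0.002, -0.854]]
ft_force: [-2.9, 0.0, 3.2]
grip_width: 0.0351
gripper_force: 71.9
```

>>> {"op": "drive_tool", "data": {
  "series": [
    [[-0.001,0,0.0013],0,0.03],
    [[-0.001,0,0.0013],0,0.03]
  ]
}}

```text
time_s: 25.8
position: [0.6641, 0.0166, 0.0691]
tool_rot: [[0.843, 0.148, 0.517], [0.128, -0.989, 0.075], [0.523, 0.003, -0.852]]
ft_force: [-11.5, 0.2, 16.9]
grip_width: 0.0355
gripper_force: 74.1
```

Bottomed out: the base is at about 16.5 mm. I'll unload, release, and retreat along the tool, then check.

>>> {"op": "drive_tool", "data": {
  "series": [
    [[0.0015,0,-0.0025],0,0.035],
    [[0.0015,0,-0.0025],0,0.05],
    [[0.0015,0,-0.0025],0,0.07],
    [[0.0015,0,-0.0025],0,0.07],
    [[0.0015,0,-0.0025],0,0.07]
  ]
}}

```text
time_s: 26.3
position: [0.6635, 0.0166, 0.0692]
tool_rot: [[0.845, 0.148, 0.514], [0.128, -0.989, 0.075], [0.519, 0.002, -0.855]]
ft_force: [0.4, 0.4, -0.5]
grip_width: 0.0702
gripper_force: 0.0
```

>>> {"op": "drive_tool", "data": {
  "series": [
    [[0,0,-0.01],0,0.07],
    [[0,0,-0.035],0,0.07],
    [[0,0,-0.07],0,0.07],
    [[0,0,-0.11],0,0.05],
    [[0,0,-0.15],0,0.02],
    [[0,0,-0.19],0,0],
    [[0,0,-0.23],0,0],
    [[0,0,-0.26],0,0],
    [[0,0,-0.26],0,0]
  ]
}}

```text
time_s: 27.2
position: [0.5292, -0.0033, 0.296]
tool_rot: [[0.841, 0.147, 0.52], [0.128, -0.989, 0.073], [0.525, 0.006, -0.851]]
ft_force: [0.6, -0.2, -0.2]
grip_width: 0.0002
gripper_force: 0.0
```

```bash
python3 - <<'E'
from h import *
from rig import viewer,env
a=np.radians(8.6); B=np.array([[np.cos(a),-np.sin(a)],[np.sin(a),np.cos(a)]]); o0=np.array([.5926,.0072])
d=viewer.get_image("scene");cv2.imwrite("pics/e.png",cv2.resize(d["img"][90:250,240:400,::-1],(560,560)))
P,H,S,V=masks(d);c=np.dstack([(P[...,:2]-o0)@B*1000,P[...,2]*1000])
bl=(abs(c[...,0]-63)<45)&(abs(c[...,1])<100)&(c[...,2]<80)&(c[...,2]>30)&(H>95)&(H<125)&(S>100)
N,l,s,_=cv2.connectedComponentsWithStats(bl.astype(np.uint8))
for k in range(1,N):
    if s[k,4]>15: print("blue",s[k,4],np.median(c[l==k],0).round(1))
m=(abs(c[...,0]-55)<45)&(abs(c[...,1])<110)&(abs(c[...,2]-314)<22); print("lid max z",np.percentile(c[m][:,2],[90,99]).round(1),"x",np.percentile(c[m][:,0],[1,99]).round(1))
sh(); print(env.observe()["tool_rot"].round(3).tolist())
E
```

```text
blue 36 [ 52.7 -58.7  54. ]
blue 81 [61.4 56.8 53.9]
lid max z [321.4 323.3] x [34.7 83.7]
t 27.25 pos [ 0.5294 -0.0032  0.2937] q [-20.4   5.   93.2  17.8  54.8  54.2] w -0.0001
[[0.843, 0.148, 0.517], [0.128, -0.989, 0.074], [0.522, 0.004, -0.853]]
```

View pics/e.png

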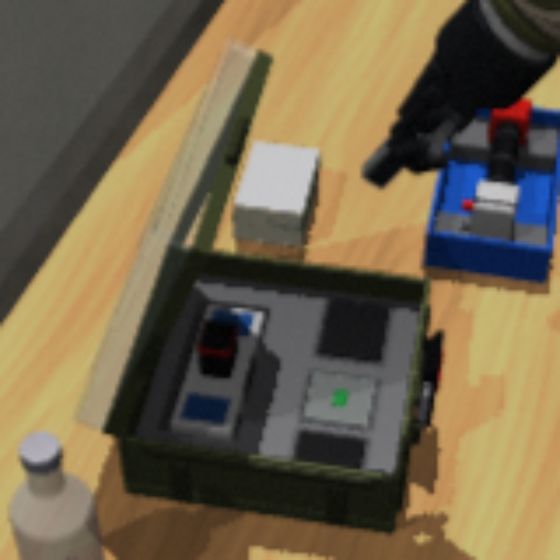

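The scanner sits fully in the bay, with the bar top at 54 mm at both blue panels and the lid unchanged at about 1.2 rad. Next I'll plan the lid arc with shut fingers.

```bash
cat > lid.py <<'E'
from h import *
from rig import env
A=np.radians(8.6);o0=np.array([.5926,.0072])
def W(p): return np.array([o0[0]+p[0]*np.cos(A),o0[1]+p[0]*np.sin(A),p[1]])
t=np.array([.52,-.854]);X=np.array([.854,.52])
def E(a): return np.array([.123-.246*np.cos(a)+.042*np.sin(a),.08+.246*np.sin(a)+.042*np.cos(a)])
def tcp(a,dl=.003):
    n=np.array([np.sin(a),np.cos(a)]);f=np.array([np.cos(a),-np.sin(a)])
    return E(a)+(.011-dl)*X+.025*t if a>1.03 else E(a)+.025*f-dl*n+.011*X
def show(ps):
    o=env.observe();R=o["tool_rot"];p0=o["position"];print("pos",p0.round(4),"case x,z",(p0[:2]-o0)@[np.cos(A),np.sin(A)])
    for k,p in ps: print(k,(R.T@(W(p)-p0)).round(4).tolist())
E
python3 - <<'E'
from lid import *
e=E(1.2); g=e+.019*X+.030*t
show([("up",np.array([-.02,.42])),("pre",g-.10*t),("g",g)])
print(g,tcp(1.2))
E
```

```text
pos [ 0.5294 -0.0032  0.2937] case x,z -0.06406101923999279
up [0.1036, -0.0004, -0.0847]
pre [0.1522, -0.0007, -0.0246]
g [0.1519, -0.0011, 0.0753]
[0.10483163 0.30876064] [0.09283763 0.30731064]
```

>>> {"op": "drive_tool", "data": {
  "series": [
    [[0.035,0,-0.03],0,0],
    [[0.07,0,-0.058],0,0],
    [[0.104,0,-0.085],0,0],
    [[0.13,0,-0.055],0,0],
    [[0.152,0,-0.025],0,0],
    [[0.152,0,-0.025],0,0],
    [[0.152,0,0.005],0,0],
    [[0.152,0,0.035],0,0],
    [[0.152,-0.001,0.06],0,0],
    [[0.152,-0.001,0.075],0,0],
    [[0.152,-0.001,0.075],0,0]
  ]
}}

```text
time_s: 28.35
position: [0.6965, 0.0232, 0.3035]
tool_rot: [[0.847, 0.149, 0.51], [0.127, -0.989, 0.076], [0.515, 0.0, -0.857]]
ft_force: [-1.0, -0.3, -0.1]
grip_width: -0.0001
gripper_force: 0.0
```

```bash
python3 - <<'E'
from lid import *
show([(round(a,2),tcp(a)) for a in np.r_[1.2,1.12:.02:-.1]])
o=env.observe();print(o["q"].round(1),o["ft_force"].round(1),o["tool_rot"].round(3).tolist())
from rig import viewer
d=viewer.get_image("scene");cv2.imwrite("pics/f.png",cv2.resize(d["img"][60:240,240:420,::-1],(500,500)))
E
```

```text
pos [0.6965 0.0232 0.3035] case x,z 0.10514080174144556
1.2 [-0.0086, 0.0003, -0.0096]
1.12 [-0.0276, 0.0003, -0.0155]
1.02 [-0.0519, 0.0003, -0.0207]
0.92 [-0.0742, 0.0004, -0.0233]
0.82 [-0.0966, 0.0004, -0.0236]
0.72 [-0.119, 0.0004, -0.0217]
0.62 [-0.1411, 0.0004, -0.0176]
0.52 [-0.1626, 0.0004, -0.0113]
0.42 [-0.1834, 0.0004, -0.0029]
0.32 [-0.2032, 0.0004, 0.0076]
0.22 [-0.2219, 0.0004, 0.0199]
0.12 [-0.2393, 0.0004, 0.0341]
[-11.6  22.1  68.   11.7  61.   66.8] [-1.  -0.3 -0.1] [[0.847, 0.149, 0.51], [0.127, -0.989, 0.076], [0.515, 0.0, -0.857]]
```

View pics/f.png

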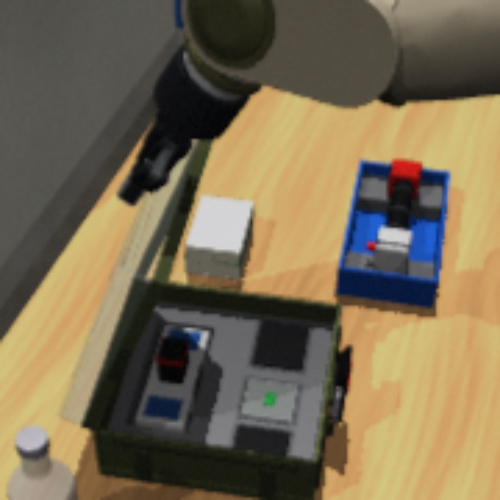

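The shut fingers are behind the lid's outer face near its edge. I'll follow the arc.

>>> {"op": "drive_tool", "data": {
  "series": [
    [[-0.0086,0,-0.0096],0,0],
    [[-0.018,0,-0.0125],0,0],
    [[-0.0276,0,-0.0155],0,0],
    [[-0.04,0,-0.018],0,0],
    [[-0.0519,0,-0.0207],0,0],
    [[-0.063,0,-0.022],0,0],
    [[-0.0742,0,-0.0233],0,0],
    [[-0.0854,0,-0.0235],0,0],
    [[-0.0966,0,-0.0236],0,0],
    [[-0.108,0,-0.0227],0,0],
    [[-0.119,0,-0.0217],0,0],
    [[-0.13,0,-0.0197],0,0],
    [[-0.1411,0,-0.0176],0,0],
    [[-0.152,0,-0.0145],0,0],
    [[-0.1626,0,-0.0113],0,0],
    [[-0.173,0,-0.0071],0,0],
    [[-0.1834,0,-0.0029],0,0],
    [[-0.1934,0,0.0024],0,0],
    [[-0.2032,0,0.0076],0,0],
    [[-0.2032,0,0.0076],0,0]
  ]
}}

```text
time_s: 30.4
position: [0.5276, -0.0022, 0.1935]
tool_rot: [[0.846, 0.148, 0.512], [0.127, -0.989, 0.076], [0.518, 0.001, -0.855]]
ft_force: [0.9, -0.6, 0.5]
grip_width: 0.0
gripper_force: 0.0
```

```bash
python3 - <<'E'
from lid import *
show([(round(a,2),tcp(a)) for a in (.32,.22,.15,.1,.07,.04,.02,0)]+[("over3",tcp(0,.006)),("over6",tcp(0,.009))])
o=env.observe();print(o["q"].round(1),o["ft_force"].round(1),o["tool_rot"].round(3).tolist())
from rig import viewer
d=viewer.get_image("scene");cv2.imwrite("pics/g.png",cv2.resize(d["img"][60:240,240:420,::-1],(500,500)))
E
```

```text
pos [ 0.5276 -0.0022  0.1935] case x,z -0.06564636705392558
0.32 [-0.0002, 0.0004, 0.0014]
0.22 [-0.019, 0.0004, 0.0137]
0.15 [-0.0313, 0.0004, 0.0234]
0.1 [-0.0397, 0.0004, 0.0309]
0.07 [-0.0445, 0.0004, 0.0355]
0.04 [-0.0492, 0.0004, 0.0404]
0.02 [-0.0523, 0.0004, 0.0436]
0 [-0.0553, 0.0004, 0.047]
over3 [-0.0568, 0.0004, 0.0496]
over6 [-0.0584, 0.0003, 0.0521]
[-20.4  11.3 104.   23.3  39.1  46.2] [ 0.9 -0.6  0.5] [[0.846, 0.148, 0.512], [0.127, -0.989, 0.076], [0.518, 0.001, -0.855]]
```

View pics/g.png

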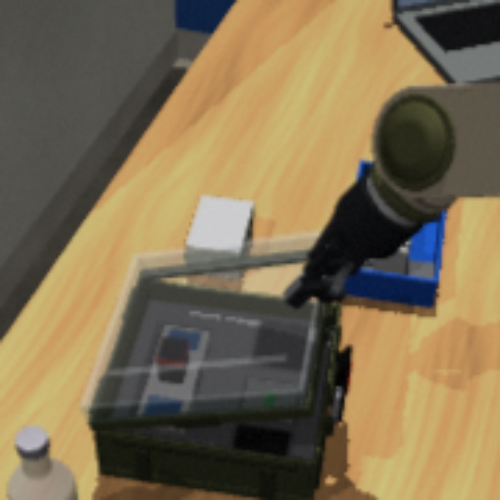

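The lid followed to about 0.3 rad. I'll continue down and press the latch home.

>>> {"op": "drive_tool", "data": {
  "series": [
    [[-0.0095,0,0.0075],0,0],
    [[-0.019,0,0.0137],0,0],
    [[-0.0255,0,0.0186],0,0],
    [[-0.0313,0,0.0234],0,0],
    [[-0.0355,0,0.0271],0,0],
    [[-0.0397,0,0.0309],0,0],
    [[-0.0445,0,0.0355],0,0],
    [[-0.0492,0,0.0404],0,0],
    [[-0.0523,0,0.0436],0,0],
    [[-0.0553,0,0.047],0,0],
    [[-0.0553,0,0.047],0,0]
  ]
}}

```text
time_s: 31.55
position: [0.5066, -0.0059, 0.1257]
tool_rot: [[0.844, 0.148, 0.515], [0.127, -0.989, 0.075], [0.52, 0.002, -0.854]]
ft_force: [-2.9, 0.4, 9.3]
grip_width: -0.0003
gripper_force: 4.1
```

```bash
python3 - <<'E'
from lid import *
from rig import viewer
show([("over3",tcp(0,.006)),("over6",tcp(0,.009))])
print(env.observe()["q"].round(1))
d=viewer.get_image("top");P,H,S,V=masks(d);c=np.dstack([(P[...,:2]-o0)@np.array([[np.cos(A),-np.sin(A)],[np.sin(A),np.cos(A)]])*1000,P[...,2]*1000])
for x in (-110,-60,0,60,110):
    m=(abs(c[...,0]-x)<10)&(abs(abs(c[...,1])-70)<35)&(c[...,2]>100)&(c[...,2]<145); print(x,m.sum(),np.median(c[m][:,2]).round(1) if m.any() else 0)
E
```

```text
pos [ 0.5066 -0.0059  0.1257] case x,z -0.08700262087970151
over3 [-0.0035, -0.0001, 0.0026]
over6 [-0.005, -0.0001, 0.0052]
[-22.1  16.  113.   34.7  27.6  31.6]
-110 281 120.3
-60 333 120.4
0 331 120.6
60 323 120.6
110 324 120.5
```

The lid is flat at z≈120.5 mm throughout. I'll press a little more to be sure, then retreat and verify that it holds.

>>> {"op": "drive_tool", "data": {
  "series": [
    [[-0.0012,0,0.0018],0,0],
    [[-0.0018,0,0.0028],0,0],
    [[-0.0018,0,0.0028],0,0]
  ]
}}

```text
time_s: 31.9
position: [0.5069, -0.0059, 0.1249]
tool_rot: [[0.842, 0.148, 0.519], [0.128, -0.989, 0.074], [0.524, 0.004, -0.852]]
ft_force: [-20.2, 0.1, 38.4]
grip_width: -0.0004
gripper_force: 19.4
```

>>> {"op": "drive_tool", "data": {
  "series": [
    [[0.005,0,-0.008],0,0],
    [[0.01,0,-0.03],0,0],
    [[0.015,0,-0.07],0,0],
    [[0.015,0,-0.11],0,0],
    [[0.015,0,-0.15],0,0],
    [[0.015,0,-0.18],0,0],
    [[0.015,0,-0.18],0,0],
    [[0.015,0,-0.18],0,0]
  ]
}}

```text
time_s: 32.7
position: [0.4264, -0.0176, 0.2835]
tool_rot: [[0.845, 0.148, 0.514], [0.127, -0.989, 0.075], [0.52, 0.002, -0.854]]
ft_force: [-0.7, -0.6, -0.9]
grip_width: 0.0001
gripper_force: 0.0
```

```bash
python3 - <<'E'
from lid import *
from rig import viewer
sh()
for n in ("top","scene"):
    d=viewer.get_image(n);P,H,S,V=masks(d);c=np.dstack([(P[...,:2]-o0)@np.array([[np.cos(A),-np.sin(A)],[np.sin(A),np.cos(A)]])*1000,P[...,2]*1000])
    for x in (-110,0,110):
        m=(abs(c[...,0]-x)<10)&(abs(c[...,1])<105)&(c[...,2]>100)&(c[...,2]<145); print(n,x,np.median(c[m][:,2]).round(1) if m.any() else 0)
    m=(c[...,0]<-120)&(c[...,0]>-160)&(abs(c[...,1])<32)&(c[...,2]>85)&(c[...,2]<130); print(" latch top z",np.percentile(c[m][:,2],[90,99]).round(1),"x min",np.percentile(c[m][:,0],[1,50]).round(1))
cv2.imwrite("pics/h.png",cv2.resize(d["img"][90:270,230:410,::-1],(560,560)))
E
```

```text
t 32.7 pos [ 0.4264 -0.0176  0.2835] q [-30.5  -6.  105.7  22.8  57.1  42.4] w 0.0001
top -110 120.4
top 0 120.7
top 110 120.3
 latch top z [112.9 116.3] x min [-140.1 -130.2]
scene -110 121.3
scene 0 121.3
scene 110 121.0
 latch top z [113.9 122.3] x min [-142.2 -131.1]
```

View pics/h.png

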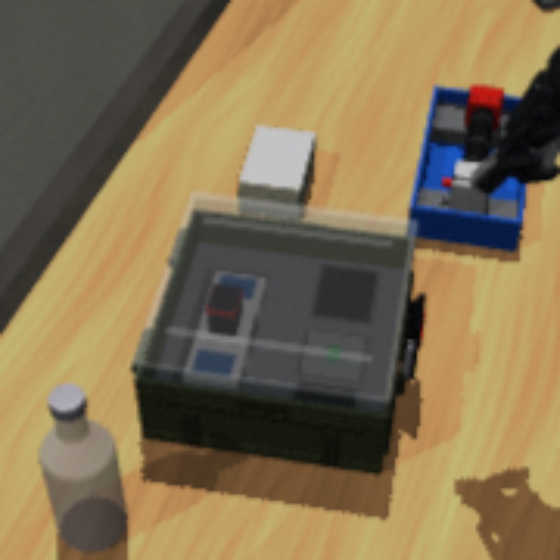

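The lid is shut and level, the latch stands upright at rest over the lip, and the arm is clear. Handing in.

```bash
python3 -c "
from rig import env
print(env.close_job())"
```

```text
the job is handed in; nothing more can be done
None
```

The job was handed in at about 33 s, with no verdict shown: the tripod lies flat in the tray, the scanner is upright and fully down in its bay, and the lid is shut with the latch at rest over it (I nudged the scanner about 19° round on the table before gripping it, to line it up with the bay).

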